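# Number the handle blanks in the numbering press and rack them

### The job

Number every handle blank on the plywood board with the numbering press, the longest first and so on down to the shortest, because the counter steps on by one at each stroke. For each, lay it flat on the press bed, square along the low back fence with its wood right across under the numbering head, push the plunger knob fully down to its stop and let it spring back up, never stroking it with no blank in the press; then lay the blank flat across both narrow rails of the drying rack. Finish with every blank resting on both rails roughly square to them, with an air gap between neighbours, and leave the plane, the square and the mallet alone.

Things in the scene. Friction and masses are not known exactly. Their poses are not given: they have to be found in the camera images.
- long_blank: 200 mm long handle blank: a plain square bar of beech, 200 x 36 x 36 mm, about 0.19 kg. Origin at its centre, x axis along its length; all four long faces are alike and either end may lead. Starts lying flat on the plywood board, lengthwise roughly along the board's x. May be absent.
- middle_blank: 170 mm long handle blank: a plain square bar of beech, 170 x 36 x 36 mm, about 0.16 kg. Origin at its centre, x axis along its length; all four long faces are alike and either end may lead. Starts lying flat on the plywood board, lengthwise roughly along the board's x. May be absent.
- short_blank: 140 mm long handle blank: a plain square bar of beech, 140 x 36 x 36 mm, about 0.13 kg. Origin at its centre, x axis along its length; all four long faces are alike and either end may lead. Starts lying flat on the plywood board, lengthwise roughly along the board's x. May be absent.
- press: Numbering press: fixed dark C-frame stand, open at the front (-x) and both ends. Origin on the bench under the plunger axis; x to the back, y along a loaded blank, z up. Base x -60 to 90, y +-62, 22 mm high. Column x 54 to 88, y +-20, up to 152 mm. Arm x -14 to 86, y +-17, 124 to 152 mm high. Sleeve 34 mm in diameter round the plunger, 119 to 163 mm high.
- bed (a point): Centre of the top of the press's steel bed plate, exactly under the plunger axis, 30 mm above the bench; axes as the press's. Plate 76 (x) x 112 (y) mm. A blank goes in from the front, held near an end that sticks out past the bed's side (88 mm from the axis clears the frame), its underside over the fence, its top under the head.
- fence (a point): Top middle of the low back fence's front face: x = +21 mm from the plunger axis (a blank centred at x = 0 has 3 mm to spare), 8 mm above the bed; the fence is 90 mm long (y +-45) and 8 mm thick.
- plunger (a joint): Stroke of the spring plunger in m: 0 up (rest), 0.022 fully down at its stop. About 4 N starts it, 13 N holds it at the stop; it springs back when let go. The numbering head at its foot is 30 (x) x 34 (y) x 28 mm, its underside 89 mm above the bench at rest, 67 mm at the stop (1 mm over a bedded blank).
- head (a point): Middle of the numbering head's underside, on the plunger axis; axes as the press's; moves with the plunger. With the plunger at its stop it is 19 mm above the centre of a blank lying on the bed.
- knob_top (a point): Centre of the top of the plunger's black palm knob, 48 mm in diameter with a flat top 38 mm across, 206 mm above the bench at rest; moves with the plunger.
- rack: Fixed wooden drying rack, origin on the bench under its centre. Two level narrow rails run along its y: 250 mm long, 12 mm wide, 50 mm high, centre lines at x = -30 and +30 mm; two low feet, 18 mm high and 110 mm along x, cross at y = +-108 mm. Blanks lie across the rails, along x, centres 68 mm above the bench; three fit 75 mm apart.
- board: Fixed plywood board, 290 (x) x 330 (y) x 9 mm, on which the blanks start about 100 mm apart along its y. Origin under its centre. It and the rack may change sides.
- plane: Bystander: small steel and brass block plane, 160 x 44 x 55 mm, loose beyond the press. Origin under its centre.
- square: Bystander: try square lying flat, wooden stock 120 x 24 x 18 mm with a 190 mm steel blade, loose beyond the press. Origin under the stock's centre.
- mallet: Bystander: wooden mallet lying down, head 120 x 62 x 62 mm with a 200 mm handle, loose beyond the press. Origin under the head's centre.
There are look-alikes about, which are no part of the job. Leave any red look-alike of the long_blank alone. Leave any turquoise look-alike of the middle_blank alone.

How it is judged:
By the outcome, as a careful person would: the job done as asked, in the order asked, and still so for the second after the job is handed in, with the robot touching nothing.
Of long_blank, middle_blank, short_blank only 2 to 3 are there at a start; the rules pass over those that are not, and their reading is None.
At some moment in a run one of long_blank, middle_blank, short_blank may be knocked a few centimetres aside while the robot is not near it.
Once in a run the grip may slacken for a moment while it holds something.
It also fails if it takes over 210 s, if anything falls off the work surface, if the arm or the gripper's body presses on something with over 40 N, if the wrist force passes 120 N, or if a joint passes its speed limit or range.

### The arm

A 6-joint arm with a two-finger parallel gripper is mounted at the origin on the work surface. World frame = base frame: x ahead of the robot, y to its left, z up, the work surface at z = 0. Lengths are in m, angles in rad, forces in N, time in s.
With the tool pointing down it reaches from about 0.325 to 0.875 m from the base axis. Payload 4.4 kg.
Tool frame: the origin (TCP) lies at the very end of the fingers, on their centre line; the grasp point (between the pads) lies 19 mm behind it; z points along the fingers, y is the line along which they close (so a half turn about z gives the same grasp; the last joint's range is limited). The gripper opens to 85 mm and grips with 20 to 120 N. Pads are 22 mm wide; open, the fingers measure 114 mm over their backs; the gripper's body (76 mm by 85 mm) begins 54 mm behind the grasp point. The pads swing forward as they close: fully open they stand 13 mm farther back than shut.
Start: joints at [1.095, 0.207, 1.542, -0, 1.393, -0.15], TCP at [0.184, 0.545, 0.231] pointing down, gripper open.
Joint ranges: [-2.73, 2.73], [-0.86, 2.22], [0.23, 2.46], [-1.11, 4.25], [0.08, 2.63], [-2.82, 2.82]. Speed limits (rad/s): [2.79, 2.79, 3.14, 3.14, 3.14, 3.14].

### API

Orientations are given as a unit quaternion [x, y, z, w].
In Python, from station import robot, imaging gives the robot as it stands. The module is installed in compiled form; this text tells all that it offers.
- The arm moves only by the tool move_arm, never from a script. Its argument "commands" is text: rows parted by semicolons, each of 5 numbers parted by spaces: the shift along the tool's x, y, z in mm, then the turn about the tool's z in rad, then the finger opening in mm, from 0 to 85.4. In form: dx dy dz yaw grip; .... A call has 1 to 5 rows; each row shifts and turns the commanded pose from where the row before left it, along the tool's axes as they then stand; what a row does not reach is not made up. A row lasts 1/12 s, in which the tool goes at most 41.7 mm and 7.16 degrees, less where a joint would pass 70% of its speed; a pose out of reach is approached as far as the arm can. A call with a gripper value outside its range is refused whole. The fingers move at their own pace and stop on an object; "newtons" is the grip in N (left out, the last holds). Time passes only in rows, so rows that do not move let the fingers close. It gives the time, the measured TCP pose, the force, the opening and the grip force at its end, in the units of the state.
- robot.observe(): the state, without advancing time (a new reading comes with each control period).
- imaging.grab_frame(name): name is "scene" or "top" or "wrist"; returns the picture (480x640x3 uint8, red, green, blue); there is no depth.
- imaging.get_calibration(name): a dict with "fx", "fy", "cx", "cy" (pixels), "R" (3x3) and "t" (3): a world point X has camera coordinates R X + t. Camera axes: x right, y down, z forward; pixel columns grow to the right and rows downward; lengths in m; the calibration is good to about 2 mm. A picture is of the moment at which its call begins: read the wrist's pose just before it. get_calibration takes no time and is no camera call; for the wrist camera it gives the pose at the moment of the call.
- robot.job_done(): hands the job in; it is judged then, once.
The state is a dict: "time": time; "joints": joint angles; "qvel": joint speeds; "tau": joint torques, N m; "tcp_pos": TCP position; "eef_rot": TCP orientation; "wrist_force": force on the tool from outside, world axes, zero at the start; "moment": the same for the moment, N m; "gripper_width": finger opening in m; "finger_force": force on a finger pad.
Only numpy, scipy, OpenCV 4.12 (cv2) and the standard library are available. Lean on these libraries where they do the work, as an engineer would, in place of code of your own. Each camera call takes 0.05 s, during which the arm holds its last target. There are 200 camera calls.

## Working session

There is one attempt and no reset: what is moved stays moved. The work goes in short steps, Python scripts to look and compute and a tool call to move; the robot and the scene stay as the last step left them, time stands still between calls to the robot, and variables do not carry over. Pictures are saved under pics/ and viewed, at most 14 in all, crops included, and the job is handed in when it is done.

Besides the shell and the picture viewer there is one more tool, called after "Emit:" as name(argument=value, ...) on one line, values as JSON. move_arm: Moves the arm, as the interface text tells. Its arguments: {"type":"object","properties":{"commands":{"type":"string"},"newtons":{"type":"number"}},"required":["commands"]}

```bash
mkdir -p pics; cat > h.py <<'E'
import numpy as np, cv2
from station import robot, imaging
def grab(n,f):
    c=imaging.get_calibration(n); im=imaging.grab_frame(n)
    cv2.imwrite('pics/'+f,im[:,:,::-1]); return im,c
def ray(c,u,v,z):
    R=np.array(c['R']);t=np.array(c['t']);o=-R.T@t
    d=R.T@np.array([(u-c['cx'])/c['fx'],(v-c['cy'])/c['fy'],1]); return o+d*(z-o[2])/d[2]
def proj(c,X):
    p=np.array(c['R'])@np.array(X)+np.array(c['t']); return np.array([c['fx']*p[0]/p[2]+c['cx'],c['fy']*p[1]/p[2]+c['cy']])
E
python3 - <<'E'
from h import *
np.set_printoptions(precision=4,suppress=True)
s=robot.observe();print(s)
for n in('top','scene'):
    im,c=grab(n,n+'0.png');print(n,c)
E
```

```text
{'time': 0.0, 'joints': array([ 1.0945,  0.2074,  1.543 ,  0.    ,  1.3935, -0.1505]), 'qvel': array([ 0.0011, -0.0007, -0.0005,  0.0016,  0.002 , -0.0003]), 'tau': array([  0.0018, -38.3029, -29.1603,   0.0001,   0.0103,  -0.    ]), 'tcp_pos': array([0.1837, 0.544 , 0.2301]), 'eef_rot': array([ 0.1622,  0.9868, -0.0011, -0.0004]), 'wrist_force': array([ 0.221 , -1.0488,  1.0803]), 'moment': array([-0.0168,  0.0008,  0.0061]), 'finger_force': 0.0, 'gripper_width': 0.08515804396223774}
top {'fx': 539.7300119294174, 'fy': 539.7300119294174, 'cx': 321.5654009696452, 'cy': 240.9698193602095, 'R': array([[-0.0032, -0.9998,  0.0213],
       [-0.9951,  0.0011, -0.0984],
       [ 0.0984, -0.0215, -0.9949]]), 't': array([-0.13  ,  0.489 ,  1.6047])}
scene {'fx': 544.1856681821837, 'fy': 544.1856681821837, 'cx': 317.952146925428, 'cy': 236.0631966739511, 'R': array([[-0.7776,  0.6287,  0.0115],
       [ 0.4928,  0.6207, -0.6098],
       [-0.3904, -0.4685, -0.7925]]), 't': array([ 0.4542, -0.0581,  1.4827])}
```

View pics/top0.png

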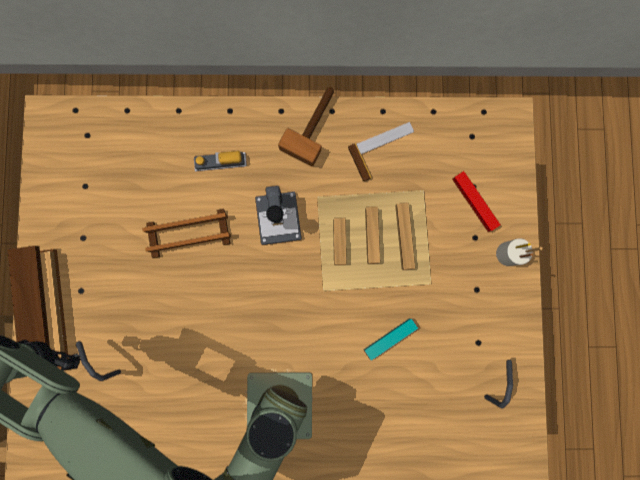

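View pics/scene0.png

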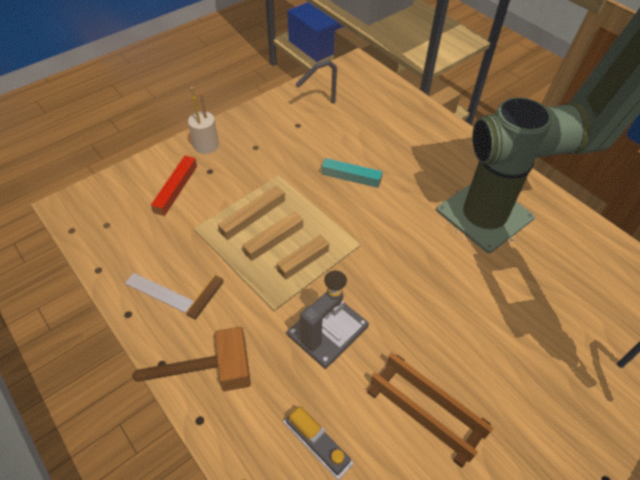

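The top view shows three beech blanks on the board: long at (406,237), middle at (373,236) and short at (341,242). The press is at (278,218) and the rack at (188,233). The look-alikes are red (476,201) and turquoise (391,339). I'll leave those two, since the wood-coloured bars on the board are the ones that fit the description.

```bash
python3 - <<'E'
from h import *
np.set_printoptions(precision=4,suppress=True)
im=cv2.imread('pics/top0.png');c=imaging.get_calibration('top')
print(im[237,406],im[236,373],im[236,390],im[270,340],im[225,190],im[218,265], im[240,285])
hsv=cv2.cvtColor(im,cv2.COLOR_BGR2HSV)
print(hsv[237,406],hsv[236,390],hsv[270,340],hsv[218,160],hsv[245,180],hsv[210,160])
x0,y0=130,175
crop=cv2.resize(im[y0:y0+125,x0:x0+310],None,fx=2.58,fy=2.58,interpolation=cv2.INTER_CUBIC);cv2.imwrite('pics/crop.png',crop)
for n,u,v,z in[('long',406,237,.045),('mid',373,236,.045),('short',341,242,.045),('knob',275,214,.206),('rack',188,233,.05)]:print(n,ray(c,u,v,z))
E
```

```text
[ 78 124 163] [ 88 140 188] [112 172 204] [108 166 197] [42 68 90] [191 186 188] [78 75 69]
[ 16 133 163] [ 20 115 204] [ 20 115 197] [ 16 133 192] [ 13 185  88] [ 17 138 191]
long [ 0.4984 -0.3838  0.045 ]
mid [ 0.5015 -0.2847  0.045 ]
short [ 0.4836 -0.1887  0.045 ]
knob [ 0.544 -0.002  0.206]
rack [0.5104 0.2653 0.05  ]
```

View pics/crop.png

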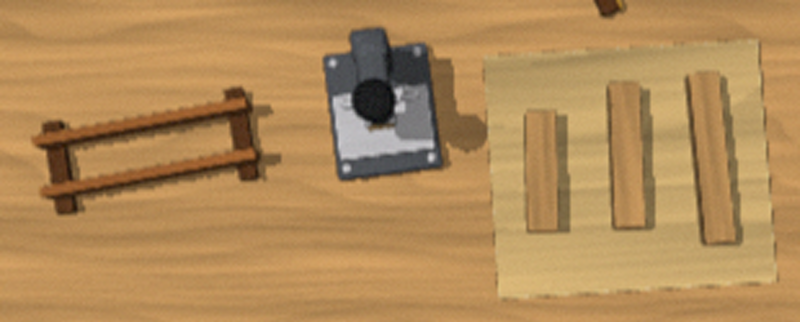

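The crop confirms three wooden blanks of different lengths on the board. In crop pixels, long is at (714,157), middle at (627,155) and short at (541,170). The press stands square-on at (375,110) and the rack at (150,150).

```bash
python3 - <<'E'
from h import *
np.set_printoptions(precision=4,suppress=True)
c=imaging.get_calibration('top')
im=cv2.imread('pics/top0.png');hsv=cv2.cvtColor(im,cv2.COLOR_BGR2HSV)
m=((hsv[:,:,0]<19)&(hsv[:,:,2]>130)).astype(np.uint8)*255
roi=np.zeros_like(m);roi[200:280,325:422]=255;m&=roi
m=cv2.morphologyEx(m,cv2.MORPH_OPEN,np.ones((3,3)))
for k in cv2.findContours(m,0,2)[0]:
    if cv2.contourArea(k)<200: continue
    b=cv2.boxPoints(cv2.minAreaRect(k)); P=np.array([ray(c,*p,.045) for p in b])[:,:2]
    e=[P[1]-P[0],P[2]-P[1]];e.sort(key=np.linalg.norm); a=np.degrees(np.arctan2(e[1][1],e[1][0]))
    print('blank',P.mean(0),np.linalg.norm(e[0]),np.linalg.norm(e[1]),(a+90)%180-90)
q=lambda x,y,z: ray(c,130+x/2.58,175+y/2.58,z)[:2]
print('press base',[q(*p,.022) for p in((342,180),(441,168),(428,42),(323,58))],'knob',q(374,101,.206))
print('rails',[q(*p,.05) for p in((35,140),(248,103),(42,191),(256,155))])
E
```

```text
blank [ 0.4869 -0.1827] 0.03601991370120235 0.13807397758523313 -0.42995371791477055
blank [ 0.5079 -0.2839] 0.035429378226707144 0.1699149347680904 1.5960943780509353
blank [ 0.5039 -0.3829] 0.03529439324985253 0.20165205217290377 4.579085839736308
press base [array([0.4777, 0.047 ]), array([ 0.4917, -0.0687]), array([ 0.6415, -0.0533]), array([0.6223, 0.0704])] knob [ 0.5436 -0.0019]
rails [array([0.5217, 0.3964]), array([0.5645, 0.1535]), array([0.463 , 0.3867]), array([0.5041, 0.1434])]
```

```bash
cat >> h.py <<'E'
from scipy.spatial.transform import Rotation as Ro
def go(x,y,z,ang):
    "tool-frame shift to the target, if turned first / if shifted first; ang=world angle of tool x, deg"
    s=robot.observe();R=Ro.from_quat(s['eef_rot']).as_matrix()
    cur=np.degrees(np.arctan2(R[1,0],R[0,0])); yaw=-((ang-cur+180)%360-180)
    d=np.array([x,y,z])-s['tcp_pos']; a=np.radians(ang)
    Rn=np.array([[np.cos(a),np.sin(a),0],[np.sin(a),-np.cos(a),0],[0,0,-1]])
    print('t',s['time'],'tcp',s['tcp_pos'].round(4),'ang',cur.round(2),'tilt',np.degrees(np.arccos(-R[2,2])).round(2),'F',s['wrist_force'].round(1),'w',round(s['gripper_width'],4),'ff',s['finger_force'])
    print(' yaw',yaw.round(2),'deg',np.radians(yaw).round(4),'shift turned-first',(Rn.T@d*1e3).round(1),'shift-first',(R.T@d*1e3).round(1))
E
python3 - <<'E'
from h import *
np.set_printoptions(precision=4,suppress=True)
c=imaging.get_calibration('wrist');R=np.array(c['R']);o=-R.T@np.array(c['t']);s=robot.observe()
T=Ro.from_quat(s['eef_rot']).as_matrix()
print('cam in tool',T.T@(o-s['tcp_pos']),'axes',T.T@R.T,c['fx'])
go(.47,-.05,.33,90+7.7-90)
E
```

```text
cam in tool [ 0.0727 -0.0001 -0.1415] axes [[-0.0008 -0.9568 -0.2908]
 [ 1.     -0.0004 -0.0014]
 [ 0.0013 -0.2908  0.9568]] 345.60952391591366
t 0.1 tcp [0.1837 0.5441 0.2302] ang 161.33 tilt 0.12 F [-0.5 -0.1 -0.3] w 0.0854 ff 0.0
 yaw 153.63 deg 2.6814 shift turned-first [204.1 627.1 -99.8] shift-first [-461.3 -471.5  -98.9]
```

Emit:
move_arm(commands="-28.4 -19.1 -6 0 85;-28.4 -19.1 -6 0 85;-28.4 -19.1 -6 0 85;-28.4 -19.1 -6 0 85;-28.4 -19.1 -6 0 85", newtons=100)

```text
time: 0.52
tcp_pos: [0.2883, 0.4073, 0.2609]
eef_rot: [0.162, 0.987, -0.0, -0.0]
wrist_force: [0.5, -0.1, 0.0]
gripper_width: 0.0849
finger_force: 0.0
```

Emit:
move_arm(commands="-28.4 -19.1 -6 0 85;-28.4 -19.1 -6 0 85;-28.4 -19.1 -6 0 85;-28.4 -19.1 -6 0 85;-28.4 -19.1 -6 0 85")

```text
time: 0.93
tcp_pos: [0.3923, 0.2713, 0.2911]
eef_rot: [0.162, 0.987, -0.0, -0.0]
wrist_force: [0.2, -0.2, -0.7]
gripper_width: 0.085
finger_force: 0.0
```

Emit:
move_arm(commands="-28.4 -19.1 -6 0 85;-28.4 -19.1 -6 0 85;-28.4 -19.1 -6 0 85;-28.4 -19.1 -6 0 85;-28.4 -19.1 -6 0 85")

```text
time: 1.35
tcp_pos: [0.4964, 0.1354, 0.3211]
eef_rot: [0.162, 0.987, -0.0, -0.0]
wrist_force: [-0.7, 1.2, 0.6]
gripper_width: 0.0852
finger_force: 0.0
```

Emit:
move_arm(commands="-28.4 -19.1 -6 0 85;-28.4 -19.1 -6 0 85;-28.4 -19.1 -6 0 85;-28.4 -19.1 -6 0 85;-28.4 -19.1 -6 0 85")

```text
time: 1.77
tcp_pos: [0.6004, -0.0004, 0.3509]
eef_rot: [0.162, 0.987, 0.0, -0.001]
wrist_force: [0.4, 0.5, 0.0]
gripper_width: 0.0853
finger_force: 0.0
```

Emit:
move_arm(commands="0 0 0 0.107 85;0 0 0 0.107 85;0 0 0 0.107 85;0 0 0 0.107 85;0 0 0 0.107 85")

```text
time: 2.18
tcp_pos: [0.5997, 0.0009, 0.3504]
eef_rot: [0.42, 0.908, -0.0, -0.001]
wrist_force: [0.2, -0.0, -1.1]
gripper_width: 0.085
finger_force: 0.0
```

Emit:
move_arm(commands="0 0 0 0.107 85;0 0 0 0.107 85;0 0 0 0.107 85;0 0 0 0.107 85;0 0 0 0.107 85")

```text
time: 2.6
tcp_pos: [0.5996, 0.0011, 0.3505]
eef_rot: [0.645, 0.764, -0.0, -0.001]
wrist_force: [-0.3, 0.1, 0.9]
gripper_width: 0.085
finger_force: 0.0
```

Emit:
move_arm(commands="0 0 0 0.107 85;0 0 0 0.107 85;0 0 0 0.107 85;0 0 0 0.107 85;0 0 0 0.107 85")

```text
time: 3.02
tcp_pos: [0.5996, 0.0011, 0.3504]
eef_rot: [0.824, 0.567, -0.001, -0.001]
wrist_force: [-0.2, -0.1, -0.5]
gripper_width: 0.0851
finger_force: 0.0
```

Emit:
move_arm(commands="0 0 0 0.107 85;0 0 0 0.107 85;0 0 0 0.107 85;0 0 0 0.107 85;0 0 0 0.107 85")

```text
time: 3.43
tcp_pos: [0.5996, 0.0011, 0.3505]
eef_rot: [0.944, 0.329, -0.001, -0.0]
wrist_force: [-0.9, 0.1, 0.6]
gripper_width: 0.0849
finger_force: 0.0
```

Emit:
move_arm(commands="0 0 0 0.107 85;0 0 0 0.107 85;0 0 0 0.107 85;0 0 0 0.107 85;0 0 0 0.107 85")

```text
time: 3.85
tcp_pos: [0.5996, 0.0011, 0.3505]
eef_rot: [0.998, 0.068, -0.001, -0.0]
wrist_force: [0.6, 0.2, 0.6]
gripper_width: 0.0849
finger_force: 0.0
```

```bash
python3 - <<'E'
from h import *
go(.60,0,.35,7.7)
im,c=grab('wrist','w1.png')
E
```

```text
t 3.85 tcp [0.5996 0.0011 0.3505] ang 7.76 tilt 0.09 F [0.6 0.2 0.6] w 0.0849 ff 0.0
 yaw 0.06 deg 0.0011 shift turned-first [0.3 1.1 0.5] shift-first [0.3 1.1 0.5]
```

View pics/w1.png

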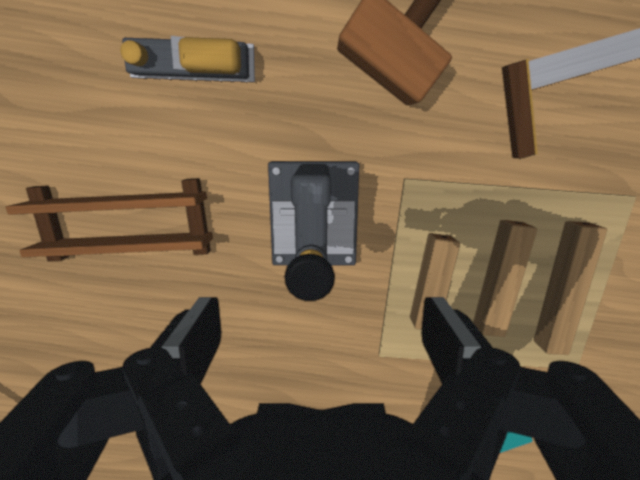

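The wrist view shows the press base with corners near (268,161), (359,161), (357,265) and (273,265). The rack rails run (8,209)–(207,199) and (22,250)–(213,240), and the knob is at (310,275). The blanks are also in view.

```bash
python3 - <<'E'
from h import *
np.set_printoptions(precision=4,suppress=True)
c=imaging.get_calibration('wrist');im=cv2.imread('pics/w1.png');hsv=cv2.cvtColor(im,cv2.COLOR_BGR2HSV)
# press: low saturation region; ignore knob; keep base via plate+dark
m=((hsv[:,:,1]<70)).astype(np.uint8)*255; r=np.zeros_like(m);r[150:268,255:372]=255;m&=r
m=cv2.morphologyEx(m,cv2.MORPH_CLOSE,np.ones((5,5)))
k=max(cv2.findContours(m,0,2)[0],key=cv2.contourArea); ap=cv2.approxPolyDP(k,5,True)[:,0];print('press px',ap.tolist())
for p in ap: print(ray(c,*p,.022)[:2])
# bolts in base
print('knob',ray(c,310,275,.206)[:2])
m=((hsv[:,:,2]<140)&(hsv[:,:,1]>120)).astype(np.uint8)*255
print('rails', [ray(c,*p,.05)[:2] for p in((8,209),(207,199),(22,250),(213,240))])
cv2.imwrite('pics/c2.png',np.vstack([cv2.resize(im[170:270,0:220],None,fx=3.4,fy=3.4),cv2.resize(im[150:220,250:470],None,fx=3.4,fy=3.4)]))
E
```

```text
press px [[357, 162], [268, 164], [273, 264], [354, 264]]
[ 0.6424 -0.0428]
[0.6242 0.0746]
[0.4826 0.0549]
[ 0.498 -0.062]
knob [0.5515 0.0037]
rails [array([0.5253, 0.4017]), array([0.5726, 0.1451]), array([0.4698, 0.3903]), array([0.5178, 0.1351])]
```

View pics/c2.png

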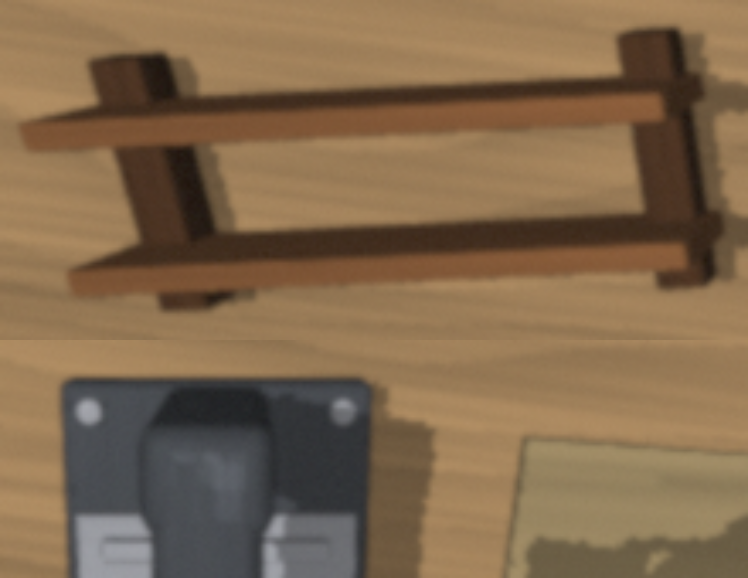

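Emit:
move_arm(commands="-6 37.2 15 0 85;-6 37.2 15 0 85;-6 37.2 15 0 85;-6 37.2 15 0 85;-6 37.2 15 0 85")

```text
time: 4.32
tcp_pos: [0.5958, -0.1887, 0.2751]
eef_rot: [0.997, 0.072, -0.0, -0.0]
wrist_force: [0.4, -0.4, -0.2]
gripper_width: 0.085
finger_force: 0.0
```

Emit:
move_arm(commands="-6 37.2 15 0 85;-6 37.2 15 0 85;-6 37.2 15 0 85;-6 37.2 15 0 85;-6 37.2 15 0.055 85")

```text
time: 4.73
tcp_pos: [0.5921, -0.3773, 0.1998]
eef_rot: [0.999, 0.044, -0.0, -0.0]
wrist_force: [0.3, 0.2, 0.3]
gripper_width: 0.0849
finger_force: 0.0
```

```bash
python3 - <<'E'
from h import *
im=cv2.imread('pics/w1.png')
np.set_printoptions(precision=4,suppress=True)
go(.5906,-.376,.2,4.6)
im,c=grab('wrist','w2.png')
E
```

```text
t 4.7333 tcp [ 0.5921 -0.3773  0.1998] ang 4.99 tilt 0.07 F [0.3 0.2 0.3] w 0.0849 ff 0.0
 yaw 0.39 deg 0.0069 shift turned-first [-1.4 -1.4 -0.2] shift-first [-1.4 -1.4 -0.1]
```

View pics/w2.png

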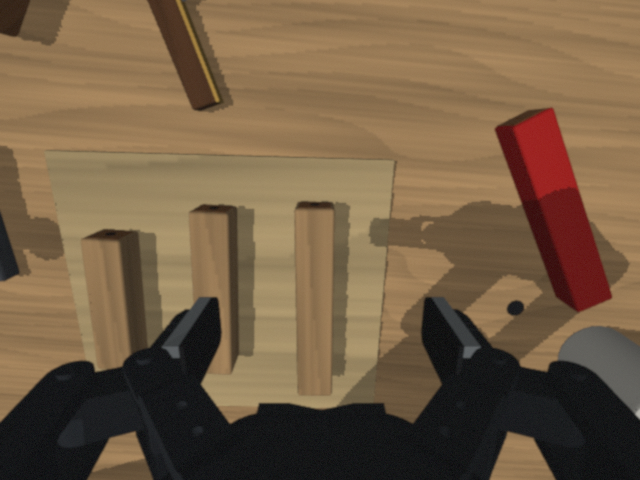

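The long blank's top face spans (296,209), (333,209), (331,395) and (299,395), straight below the open fingers. The red look-alike is well off to the right.

```bash
python3 - <<'E'
from h import *
np.set_printoptions(precision=4,suppress=True)
c=imaging.get_calibration('wrist')
def face(far,near):
    P=np.array([ray(c,*p,.045)[:2] for p in far+near]);f=P[:2].mean(0);n=P[2:].mean(0);d=f-n
    print('len',np.linalg.norm(d),'w',np.linalg.norm(P[0]-P[1]),np.linalg.norm(P[2]-P[3]),'ctr',(f+n)/2,'far',f,'ang',np.degrees(np.arctan2(d[1],d[0])));return f,d/np.linalg.norm(d)
face([(191,213),(237,211)],[(209,374),(233,373)])
f,u=face([(296,209),(333,209)],[(299,395),(331,395)])
g=f-u*.013; go(g[0],g[1],.014,np.degrees(np.arctan2(u[1],u[0])))
im=cv2.imread('pics/w1.png')
E
```

```text
len 0.16616319832968957 w 0.03979005837110057 0.02419629401060627 ctr [ 0.5075 -0.2953] far [ 0.5906 -0.2931] ang 1.5721036879924482
len 0.19509566237837378 w 0.0318096656829348 0.032865804189496806 ctr [ 0.5025 -0.3864] far [ 0.5998 -0.3792] ang 4.229262633974069
t 4.7833 tcp [ 0.589  -0.3845  0.1949] ang 4.44 tilt 0.35 F [-0.5 -4.6 -1.9] w 0.0848 ff 0.0
 yaw 0.21 deg 0.0037 shift turned-first [ -1.9  -4.5 180.9] shift-first [ -0.8  -4.7 180.9]
```

Emit:
move_arm(commands="0 0 0 0 85;0 0 0 0 85")

```text
time: 4.95
tcp_pos: [0.5919, -0.3758, 0.1997]
eef_rot: [0.999, 0.043, -0.001, -0.001]
wrist_force: [0.3, 0.1, 1.4]
gripper_width: 0.0851
finger_force: 0.0
```

```bash
cat >> h.py <<'E'
def blanks(c,im,z,lo=0):
    h=cv2.cvtColor(np.ascontiguousarray(im[:,:,::-1]),cv2.COLOR_BGR2HSV);print(h[300,315],h[300,280],h[205,315])
E
python3 - <<'E'
from h import *
np.set_printoptions(precision=4,suppress=True)
s=robot.observe();print(s['tcp_pos'],s['time'],s['wrist_force'],s['qvel'])
im,c=grab('wrist','w3.png')
s=robot.observe();print(s['tcp_pos'],s['time'],s['wrist_force'])
g=cv2.cvtColor(im,cv2.COLOR_RGB2HSV)
for v in(230,300,380): print(v,g[v,285:345:3,0],g[v,285:345:3,2])
print(g[195:220,315,2],g[385:405,315,2],g[385:405,315,0])
E
```

```text
[ 0.5919 -0.3758  0.1997] 4.95 [0.2791 0.1385 1.4255] [ 0.0381 -0.0414 -0.004   0.0044 -0.0005  0.0083]
[ 0.5927 -0.3751  0.201 ] 5.0 [0.5546 0.8146 0.0534]
230 [20 20 20 20 17 16 17 17 16 17 16 16 16 17 16 16 17 18 20 20] [172 171 172 172 145 154 151 152 146 136 136 141 145 149 153 151 151 115
 115 117]
300 [20 20 20 20 19 16 17 17 16 16 17 16 17 16 17 17 16 20 19 19] [164 163 163 163 143 141 145 147 151 143 134 138 143 150 151 153 141 108
 109 109]
380 [20 20 20 20 19 17 17 17 17 16 17 17 16 16 17 16 18 20 19 19] [161 162 159 160 157 131 132 138 146 145 143 150 149 140 144 146 127 156
 155 156]
[163 164 163 160 158 148 118  73  39  31  42  54  74  97 113 124 132 138
 137 139 138 137 138 138 137] [143 146 144 144 143 145 143 144 143 142 146 154 160 162 163 166 167 169
 171 172] [16 16 17 16 17 16 16 16 17 18 18 19 19 20 19 20 20 20 20 20]
```

```bash
cat >> h.py <<'E'
def blanks(c,im,z,box,vmin=122):
    h=cv2.cvtColor(im,cv2.COLOR_RGB2HSV); m=((h[:,:,0]<=18)&(h[:,:,0]>10)&(h[:,:,2]>vmin)).astype(np.uint8)*255
    r=np.zeros_like(m);x0,y0,x1,y1=box;r[y0:y1,x0:x1]=255;m=cv2.morphologyEx(m&r,cv2.MORPH_OPEN,np.ones((5,5)))
    out=[]
    for k in cv2.findContours(m,0,2)[0]:
        if cv2.contourArea(k)<1500: continue
        W=np.array([ray(c,*p,z)[:2] for p in k[:,0].astype(float)])*1000
        (cx,cy),(a,b),_=R=cv2.minAreaRect(W.astype(np.float32)); P=cv2.boxPoints(R)/1000
        e=max([P[1]-P[0],P[2]-P[1]],key=np.linalg.norm);u=e/np.linalg.norm(e)
        if u[0]<0:u=-u
        print('blank ctr',round(cx/1e3,4),round(cy/1e3,4),'size',round(a,1),round(b,1),'ang',np.degrees(np.arctan2(u[1],u[0])).round(2)); out.append((np.array([cx,cy])/1e3,u,max(a,b)/1e3))
    return out
E
python3 - <<'E'
from h import *
im,c=grab('wrist','w4.png')
L=blanks(c,im,.045,(180,190,375,405))
ct,u,l=min(L,key=lambda q:q[0][1]); g=ct+u*.087;print(g)
go(g[0],g[1],.014,np.degrees(np.arctan2(u[1],u[0])))
E
```

```text
blank ctr 0.5068 -0.2805 size 167.1 33.8 ang 1.79
blank ctr 0.5038 -0.3787 size 197.3 35.0 ang 4.86
[ 0.59050157 -0.37135259]
t 5.05 tcp [ 0.5932 -0.3746  0.2019] ang 5.04 tilt 0.04 F [ 0.2 -1.   0.1] w 0.085 ff 0.0
 yaw 0.18 deg 0.0031 shift turned-first [ -2.4  -3.5 187.9] shift-first [ -2.6  -3.5 187.9]
```

Emit:
move_arm(commands="-1 -1 20 0 85;-1 -1.5 35 0 85;0 -1 35 0 85;0 0 35 0 85;0 0 25 0 85")

```text
time: 5.47
tcp_pos: [0.5903, -0.3695, 0.0496]
eef_rot: [0.999, 0.045, -0.001, -0.001]
wrist_force: [0.3, 0.7, 0.2]
gripper_width: 0.0854
finger_force: 0.0
```

Emit:
move_arm(commands="0 0 20 0 85;0 0 10 0 85;0 0 6 0 85;0 0 0 0 85;0 0 0 0 85")

```text
time: 5.88
tcp_pos: [0.5918, -0.3726, 0.0172]
eef_rot: [0.999, 0.043, 0.001, 0.001]
wrist_force: [0.2, 0.1, 0.0]
gripper_width: 0.0849
finger_force: 0.0
```

Emit:
move_arm(commands="0 0 0 0 20;0 0 0 0 20;0 0 0 0 20;0 0 0 0 20;0 0 0 0 20", newtons=100)

```text
time: 6.3
tcp_pos: [0.5915, -0.3733, 0.017]
eef_rot: [0.999, 0.043, 0.001, 0.001]
wrist_force: [1.7, 0.2, -0.9]
gripper_width: 0.0348
finger_force: 99.5
```

Emit:
move_arm(commands="0 0 0 0 20;0 0 0 0 20;0 0 0 0 20;0 0 -3 0 20;0 0 -7 0 20")

```text
time: 6.72
tcp_pos: [0.5888, -0.371, 0.0231]
eef_rot: [0.999, 0.043, -0.002, -0.002]
wrist_force: [0.7, -0.0, -2.4]
gripper_width: 0.0344
finger_force: 99.6
```

Emit:
move_arm(commands="0 0 -15 0 20;0 0 -25 0 20;0 0 -25 0 20;0 0 -25 0 20;0 0 -25 -0.06 20")

```text
time: 7.13
tcp_pos: [0.5901, -0.372, 0.1419]
eef_rot: [0.997, 0.073, -0.0, -0.0]
wrist_force: [0.5, 0.2, -1.2]
gripper_width: 0.0342
finger_force: 99.6
```

Emit:
move_arm(commands="0 0 -25 -0.108 20;0 0 -25 -0.108 20;0 0 -25 -0.108 20;0 0 -20 -0.108 20;0 0 -10 -0.108 20")

```text
time: 7.55
tcp_pos: [0.5913, -0.373, 0.2504]
eef_rot: [0.941, 0.339, 0.002, 0.002]
wrist_force: [1.0, -0.3, -2.5]
gripper_width: 0.0342
finger_force: 99.8
```

Emit:
move_arm(commands="0 0 0 -0.108 20;0 0 0 -0.108 20;0 0 0 -0.108 20;0 0 0 -0.108 20;0 0 0 -0.108 20")

```text
time: 7.97
tcp_pos: [0.5899, -0.3719, 0.2457]
eef_rot: [0.816, 0.577, -0.0, -0.001]
wrist_force: [-0.0, -0.0, -2.4]
gripper_width: 0.0346
finger_force: 99.8
```

Emit:
move_arm(commands="0 0 0 -0.108 20;0 0 0 -0.108 20;0 0 0 -0.108 20;0 0 0 -0.108 20;0 0 0 -0.049 20")

```text
time: 8.38
tcp_pos: [0.5898, -0.3718, 0.2456]
eef_rot: [0.656, 0.755, 0.0, -0.001]
wrist_force: [-0.1, -0.2, -1.7]
gripper_width: 0.035
finger_force: 99.8
```

```bash
python3 - <<'E'
from h import *
go(.46,.078,.25,97.8)
E
```

```text
t 8.3833 tcp [ 0.5898 -0.3718  0.2456] ang 98.05 tilt 0.09 F [-0.1 -0.2 -1.7] w 0.035 ff 99.76258277893066
 yaw 0.25 deg 0.0043 shift turned-first [463.3 -67.6  -4.4] shift-first [463.6 -65.6  -3.8]
```

Emit:
move_arm(commands="15 -2 0 0 20;30 -4 0 0 20;38 -5.5 0 0 20;38 -5.5 0 0 20;38 -5.5 0 0 20")

```text
time: 8.8
tcp_pos: [0.5452, -0.2162, 0.2454]
eef_rot: [0.658, 0.753, 0.0, -0.001]
wrist_force: [-0.2, -0.1, -1.9]
gripper_width: 0.0343
finger_force: 99.8
```

Emit:
move_arm(commands="38 -5.5 0 0 20;38 -5.5 0 0 20;38 -5.5 0 0 20;38 -5.5 0 0 20;38 -5.5 0 0 20")

```text
time: 9.22
tcp_pos: [0.4921, -0.0315, 0.2458]
eef_rot: [0.658, 0.753, 0.0, -0.0]
wrist_force: [0.5, 0.8, -2.2]
gripper_width: 0.0346
finger_force: 99.8
```

Emit:
move_arm(commands="38 -5.5 0 0 20;38 -5 0 0 20;25 -4 10 0 20;13 -2 25 0 20;0 0 25 0 20")

```text
time: 9.63
tcp_pos: [0.4614, 0.0803, 0.1867]
eef_rot: [0.656, 0.755, 0.002, 0.001]
wrist_force: [0.4, 0.4, -2.1]
gripper_width: 0.0345
finger_force: 99.9
```

Emit:
move_arm(commands="0 0 30 0 20;0 0 30 0 20;0 0 30 0 20;0 0 25 0 20;0 0 12 0 20")

```text
time: 10.05
tcp_pos: [0.4585, 0.0775, 0.0555]
eef_rot: [0.657, 0.754, -0.002, -0.003]
wrist_force: [-0.3, 0.6, -2.0]
gripper_width: 0.0346
finger_force: 99.8
```

Emit:
move_arm(commands="0 0 3 0 20;0 0 0 0 20;0 0 0 0 20;0 0 0 0 20")

```text
time: 10.38
tcp_pos: [0.4633, 0.0773, 0.057]
eef_rot: [0.657, 0.753, 0.001, 0.001]
wrist_force: [0.2, -0.5, -1.4]
gripper_width: 0.0343
finger_force: 99.9
```

```bash
python3 - <<'E'
from h import *
go(.46,.078,.055,97.8)
im,c=grab('wrist','w5.png')
im2,c=grab('scene','s1.png')
cv2.imwrite('pics/j.png',np.hstack([cv2.resize(im,(400,300)),cv2.resize(im2[230:430,250:517],(400,300))])[:,:,::-1])
E
```

```text
t 10.3833 tcp [0.4633 0.0773 0.057 ] ang 97.79 tilt 0.2 F [ 0.2 -0.5 -1.4] w 0.0343 ff 99.87507462501526
 yaw -0.01 deg -0.0002 shift turned-first [ 1.1 -3.2  2. ] shift-first [ 1.1 -3.2  2. ]
```

View pics/j.png

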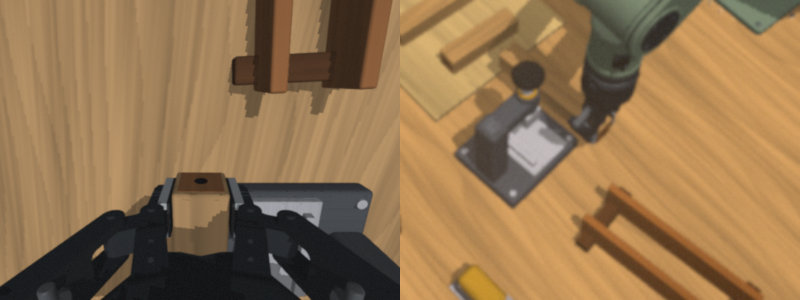

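The blank is gripped squarely at its end, with its end face at (200,182) in the left half. The +y edge of the press base runs from about (155,184) to (372,188), and the rack's near ends are at the top.

```bash
python3 - <<'E'
from h import *
np.set_printoptions(precision=4,suppress=True)
c=imaging.get_calibration('wrist');im=cv2.imread('pics/w5.png')
z=np.vstack([cv2.resize(im[270:360,230:610],(760,180)),cv2.resize(im[0:160,360:620],(650,400))[:, :]]) if 0 else None
a=cv2.resize(im[275:345,230:610],(800,147),interpolation=2);b=cv2.resize(im[0:155,360:620],(800,477)) ;b=b[:450]
cv2.imwrite('pics/j2.png',np.vstack([a,b]))
for p in((595,301),(248,294)):print(ray(c,*p,.022)[:2])
p=np.array([.5465,.001]);r=Ro.from_euler('z',7.8,degrees=True).as_matrix()[:2,:2]
for q in((.09,.062),(-.06,.062)): w=p+r@q; print('expect',w,proj(c,[*w,.022]))
E
```

```text
[0.6207 0.0802]
[0.4256 0.0584]
expect [0.6273 0.0746] [602.3631 311.0905]
expect [0.4786 0.0543] [340.321  311.6824]
```

View pics/j2.png

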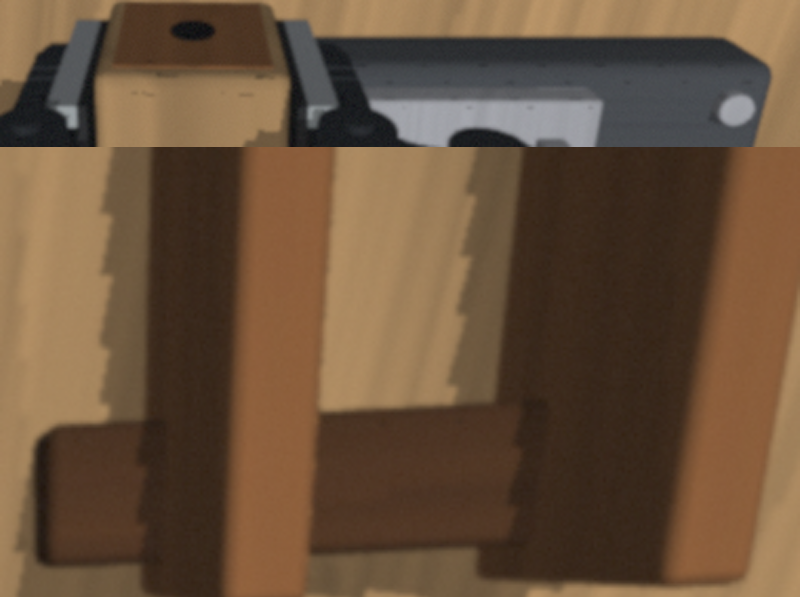

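```bash
python3 - <<'E'
from h import *
np.set_printoptions(precision=4,suppress=True)
c=imaging.get_calibration('wrist');r=Ro.from_euler('z',7.8,degrees=True).as_matrix()[:2,:2]
print('tcp',robot.observe()['tcp_pos'])
a=ray(c,595.8,306,.022)[:2];b=ray(c,515,322,.030)[:2]
print('press from base corner',a-r@[.09,.062],'from plate corner',b-r@[.038,.056])
e1=ray(c,446.5,146,.05)[:2];e2=ray(c,589,140,.05)[:2];print('rail ends',e1,e2,e2-e1)
R=Ro.from_euler('z',9.8,degrees=True).as_matrix()[:2,:2]
print('rack ctr',(e1+e2)/2+R@[0,.125])
c1=imaging.get_calibration('top')
E
```

```text
tcp [0.4631 0.0773 0.0569]
press from base corner [0.5416 0.0036] from plate corner [0.5439 0.0045]
rail ends [0.5068 0.1516] [0.5648 0.1619] [0.058  0.0103]
rack ctr [0.5145 0.28  ]
```

Emit:
move_arm(commands="1 10 2 0 20;1 15 1 0 20;1 15 0 0 20;0 12 0 0 20;0 9 0 0 20")

```text
time: 10.9
tcp_pos: [0.5242, 0.0889, 0.053]
eef_rot: [0.657, 0.754, 0.001, 0.001]
wrist_force: [0.5, 0.3, -1.6]
gripper_width: 0.034
finger_force: 100.0
```

Emit:
move_arm(commands="0 5 0 0 20;0 0 0 0 20;0 0 5 0 20;0 0 5 0 20;0 0 3 0 20")

```text
time: 11.32
tcp_pos: [0.5252, 0.0892, 0.0381]
eef_rot: [0.657, 0.753, -0.001, -0.001]
wrist_force: [-0.8, -0.6, -2.6]
gripper_width: 0.0347
finger_force: 100.0
```

Emit:
move_arm(commands="0 0 1 0 20;0 0 0 0 20;0 0 0 0 20")

```text
time: 11.57
tcp_pos: [0.5265, 0.0892, 0.0381]
eef_rot: [0.657, 0.754, -0.0, -0.0]
wrist_force: [0.2, 0.2, -2.3]
gripper_width: 0.0344
finger_force: 100.1
```

```bash
python3 - <<'E'
from h import *
go(.5316,.0902,.038,97.8)
im2,c=grab('scene','s2.png')
cv2.imwrite('pics/j3.png',cv2.resize(im2[260:380,270:430],(800,600),interpolation=2)[:,:,::-1])
E
```

```text
t 11.5667 tcp [0.5265 0.0892 0.0381] ang 97.79 tilt 0.01 F [ 0.2  0.2 -2.3] w 0.0344 ff 100.06373405456543
 yaw -0.01 deg -0.0001 shift turned-first [0.3 5.2 0.1] shift-first [0.3 5.2 0.1]
```

View pics/j3.png

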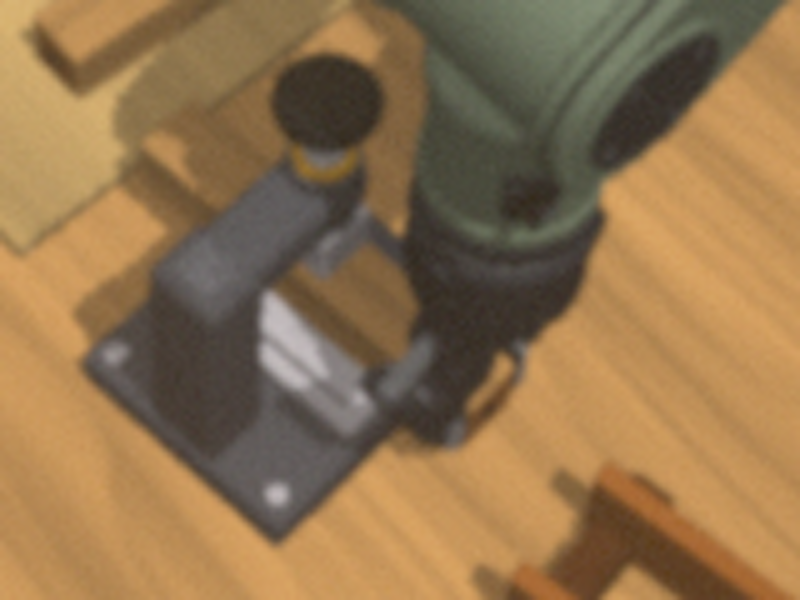

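The blank sits under the head on the bed side of the fence, with the fence strip just behind it at about (330,350). Next I'll bed it and nudge it back to the fence.

Emit:
move_arm(commands="0 0 1 0 20;0 0 0 0 20;0 0 0 0 20")

```text
time: 11.87
tcp_pos: [0.527, 0.0892, 0.0376]
eef_rot: [0.657, 0.754, 0.0, 0.0]
wrist_force: [-1.6, -0.0, 0.8]
gripper_width: 0.0342
finger_force: 100.4
```

Emit:
move_arm(commands="0 2 0 0 20;0 2 0 0 20;0 0 0 0 20;0 0 0 0 20")

```text
time: 12.2
tcp_pos: [0.5315, 0.0898, 0.0376]
eef_rot: [0.657, 0.754, 0.0, 0.001]
wrist_force: [-0.7, -0.1, 1.9]
gripper_width: 0.0344
finger_force: 100.4
```

Emit:
move_arm(commands="0 1.5 0 0 20;0 0 0 0 20;0 0 0 0 20")

```text
time: 12.45
tcp_pos: [0.5322, 0.0899, 0.0375]
eef_rot: [0.657, 0.754, -0.0, 0.0]
wrist_force: [-3.4, -0.9, 4.9]
gripper_width: 0.0342
finger_force: 100.9
```

Emit:
move_arm(commands="0 1.5 0 0 20;0 0 0 0 20;0 0 0 0 20")

```text
time: 12.7
tcp_pos: [0.5337, 0.0901, 0.0375]
eef_rot: [0.657, 0.754, -0.0, 0.0]
wrist_force: [-3.2, -0.1, 5.3]
gripper_width: 0.0345
finger_force: 101.0
```

Emit:
move_arm(commands="0 1.5 0 0 20;0 0 0 0 20;0 0 0 0 20")

```text
time: 12.95
tcp_pos: [0.5351, 0.0903, 0.0375]
eef_rot: [0.657, 0.754, -0.0, 0.0]
wrist_force: [-3.6, -0.5, 4.0]
gripper_width: 0.0345
finger_force: 101.0
```

Emit:
move_arm(commands="0 1 0 0 20;0 0 0 0 20;0 0 0 0 20")

```text
time: 13.2
tcp_pos: [0.536, 0.0905, 0.0375]
eef_rot: [0.657, 0.754, -0.0, -0.0]
wrist_force: [-2.9, -0.1, 6.0]
gripper_width: 0.0345
finger_force: 101.0
```

Emit:
move_arm(commands="0 1 0 0 20;0 0 0 0 20;0 0 0 0 20")

```text
time: 13.45
tcp_pos: [0.5368, 0.0906, 0.0375]
eef_rot: [0.657, 0.754, -0.0, -0.0]
wrist_force: [-3.4, -0.2, 5.3]
gripper_width: 0.0348
finger_force: 101.0
```

Emit:
move_arm(commands="0 1 0 0 20;0 0 0 0 20;0 0 0 0 20")

```text
time: 13.7
tcp_pos: [0.5369, 0.0907, 0.0375]
eef_rot: [0.657, 0.753, -0.001, -0.001]
wrist_force: [-5.6, -1.2, 8.7]
gripper_width: 0.0346
finger_force: 101.5
```

Emit:
move_arm(commands="0 1 0 0 20;0 0 0 0 20;0 0 0 0 20")

```text
time: 13.95
tcp_pos: [0.537, 0.0907, 0.0374]
eef_rot: [0.658, 0.753, -0.002, -0.002]
wrist_force: [-8.2, -1.9, 10.1]
gripper_width: 0.0348
finger_force: 101.8
```

Emit:
move_arm(commands="0 1 0 0 20;0 0 0 0 20;0 0 0 0 20")

```text
time: 14.2
tcp_pos: [0.537, 0.0907, 0.0374]
eef_rot: [0.658, 0.753, -0.003, -0.002]
wrist_force: [-10.4, -1.3, 12.7]
gripper_width: 0.0345
finger_force: 102.1
```

```bash
python3 - <<'E'
from h import *
s=robot.observe();print(s['moment'],s['wrist_force'],s['eef_rot'])
im2,c=grab('scene','s3.png')
cv2.imwrite('pics/j4.png',cv2.resize(im2[290:350,300:380],(800,600),interpolation=2)[:,:,::-1])
E
```

```text
[-0.59162342  1.62376705 -0.34650254] [-10.4239848   -1.34606514  12.72409016] [ 0.65757093  0.75338401 -0.0026937  -0.00239834]
```

View pics/j4.png

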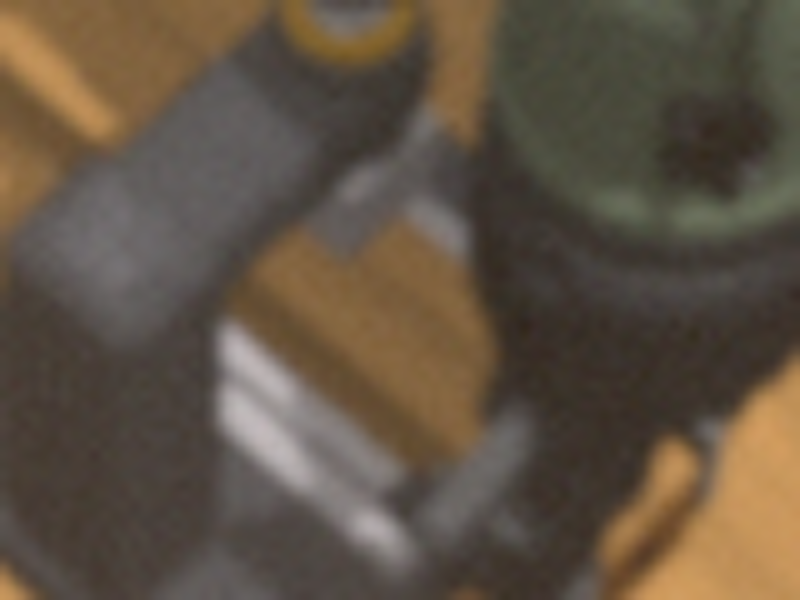

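The blank's rear face is now hard against the fence, with no gap along (240,330)–(420,470). The 10 N of resistance agrees with that. I'll relieve the load, release, rise and go over to the knob.

Emit:
move_arm(commands="0 -3 -1 0 20;0 0 0 0 20;0 0 0 0 70;0 0 0 0 70;0 0 0 0 70")

```text
time: 14.67
tcp_pos: [0.5377, 0.0907, 0.0383]
eef_rot: [0.657, 0.754, 0.0, 0.0]
wrist_force: [-0.4, -0.0, 0.7]
gripper_width: 0.0689
finger_force: 0.0
```

Emit:
move_arm(commands="0 0 -5 0 70;0 0 -15 0 70;0 0 -30 0 70;0 0 -35 0 70;0 0 -35 0 70")

```text
time: 15.08
tcp_pos: [0.5366, 0.0907, 0.1592]
eef_rot: [0.657, 0.754, -0.0, -0.001]
wrist_force: [1.0, 0.5, 0.9]
gripper_width: 0.0699
finger_force: 0.0
```

Emit:
move_arm(commands="0 0 -35 0 0;0 0 -30 0 0;0 0 -15 0 0;0 0 0 0 0;0 0 0 0 0")

```text
time: 15.5
tcp_pos: [0.5379, 0.0907, 0.2396]
eef_rot: [0.657, 0.754, 0.001, 0.001]
wrist_force: [0.3, -0.6, -0.2]
gripper_width: 0.009
finger_force: 0.0
```

Emit:
move_arm(commands="-20 0 0 0 0;-30 0 0 0 0;-23 0 0 0 0;-15 0 0 0 0;0 0 0 0 0")

```text
time: 15.92
tcp_pos: [0.548, 0.0009, 0.2355]
eef_rot: [0.659, 0.752, -0.002, -0.002]
wrist_force: [-0.0, 0.3, -0.2]
gripper_width: 0.0001
finger_force: 0.0
```

```bash
python3 - <<'E'
from h import *
go(.546,.003,.206,97.8)
im2,c=grab('scene','s4.png')
cv2.imwrite('pics/j5.png',cv2.resize(im2[240:360,270:430],(800,600),interpolation=2)[:,:,::-1])
E
```

```text
t 15.9167 tcp [0.548  0.0009 0.2355] ang 97.59 tilt 0.26 F [-0.   0.3 -0.2] w 0.0001 ff 0.0
 yaw -0.21 deg -0.0036 shift turned-first [ 2.4 -1.7 29.5] shift-first [ 2.4 -1.6 29.5]
```

View pics/j5.png

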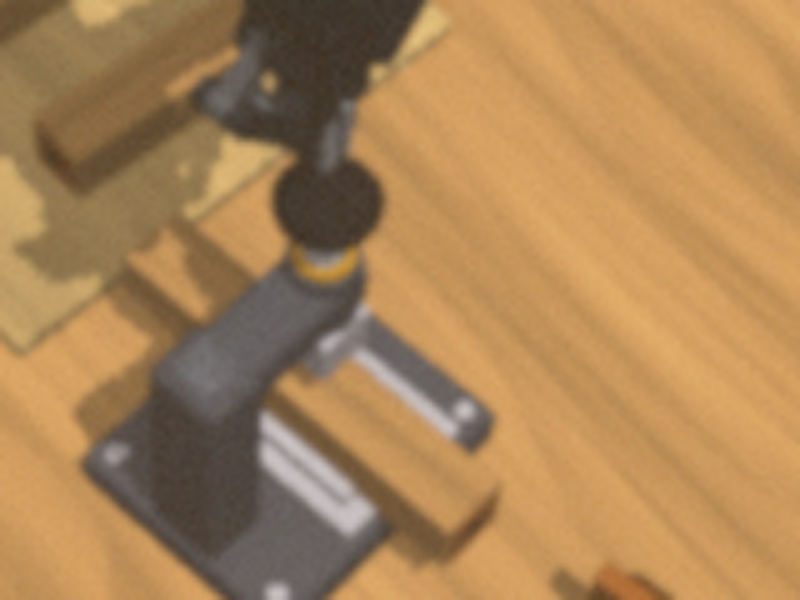

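The blank lies flat and square along the fence, through under the head, and the closed fingers are over the knob. Pressing.

Emit:
move_arm(commands="2 -1.5 8 0 0;0 0 10 0 0;0 0 7 0 0;0 0 0 0 0;0 0 5 0 0")

```text
time: 16.38
tcp_pos: [0.5472, 0.006, 0.2079]
eef_rot: [0.657, 0.754, -0.0, -0.0]
wrist_force: [0.7, -0.5, -0.3]
gripper_width: 0.0002
finger_force: 0.0
```

Emit:
move_arm(commands="0 0 5 0 0;0 0 5 0 0;0 0 5 0 0;0 0 3 0 0;0 0 0 0 0")

```text
time: 16.8
tcp_pos: [0.5476, 0.0058, 0.1917]
eef_rot: [0.657, 0.754, 0.001, 0.0]
wrist_force: [-3.8, 1.7, 10.0]
gripper_width: 0.0002
finger_force: 4.9
```

Emit:
move_arm(commands="0 0 3 0 0;0 0 0 0 0;0 0 0 0 0")

```text
time: 17.05
tcp_pos: [0.5476, 0.0058, 0.1895]
eef_rot: [0.657, 0.754, 0.001, 0.0]
wrist_force: [-5.0, 2.5, 10.9]
gripper_width: 0.0001
finger_force: 5.3
```

Emit:
move_arm(commands="0 0 3 0 0;0 0 2 0 0;0 0 0 0 0;0 0 0 0 0")

```text
time: 17.38
tcp_pos: [0.5477, 0.0058, 0.1849]
eef_rot: [0.657, 0.754, 0.001, 0.0]
wrist_force: [-6.2, 1.8, 12.9]
gripper_width: 0.0001
finger_force: 6.2
```

Emit:
move_arm(commands="0 0 2 0 0;0 0 1 0 0;0 0 0 0 0;0 0 0 0 0")

```text
time: 17.72
tcp_pos: [0.5478, 0.0058, 0.184]
eef_rot: [0.657, 0.754, 0.001, 0.001]
wrist_force: [-9.0, 1.8, 20.3]
gripper_width: 0.0001
finger_force: 10.4
```

Emit:
move_arm(commands="0 0 2 0 0;0 0 0 0 0;0 0 0 0 0")

```text
time: 17.97
tcp_pos: [0.5478, 0.0058, 0.1839]
eef_rot: [0.657, 0.754, 0.001, 0.001]
wrist_force: [-13.8, 3.1, 29.3]
gripper_width: -0.0001
finger_force: 14.5
```

Emit:
move_arm(commands="0 0 -6 0 0;0 0 -15 0 0;0 0 -25 0 0;0 0 -18 0 0;0 0 0 0 0")

```text
time: 18.38
tcp_pos: [0.5504, 0.005, 0.2463]
eef_rot: [0.657, 0.754, 0.003, 0.004]
wrist_force: [1.4, -0.2, 0.0]
gripper_width: 0.0001
finger_force: 0.0
```

Emit:
move_arm(commands="20 0 0 0 70;30 0 0 0 70;25 0 0 0 70;10 0 0 0 70;0 0 0 0 70")

```text
time: 18.8
tcp_pos: [0.535, 0.0914, 0.2402]
eef_rot: [0.656, 0.755, -0.0, -0.001]
wrist_force: [0.2, -0.5, 0.0]
gripper_width: 0.0605
finger_force: 0.0
```

Emit:
move_arm(commands="0 0 0 0 70;0 0 0 0 70;0 0 0 0 70")

```text
time: 19.05
tcp_pos: [0.536, 0.0883, 0.241]
eef_rot: [0.658, 0.753, -0.0, 0.0]
wrist_force: [-0.2, 0.5, 0.5]
gripper_width: 0.07
finger_force: 0.0
```

```bash
python3 - <<'E'
from h import *
go(.537,.0907,.0375,97.8)
E
```

```text
t 19.05 tcp [0.536  0.0883 0.241 ] ang 97.72 tilt 0.03 F [-0.2  0.5  0.5] w 0.07 ff 0.0
 yaw -0.08 deg -0.0015 shift turned-first [  2.2   1.3 203.5] shift-first [  2.3   1.4 203.5]
```

Emit:
move_arm(commands="1 1 20 0 70;1 0 35 0 70;0 0 38 0 70;0 0 38 0 70;0 0 35 0 70")

```text
time: 19.47
tcp_pos: [0.5365, 0.0904, 0.0736]
eef_rot: [0.658, 0.753, -0.0, 0.0]
wrist_force: [-0.1, 0.4, -0.8]
gripper_width: 0.0698
finger_force: 0.0
```

Emit:
move_arm(commands="0 0 20 0 70;0 0 12 0 70;0 0 5 0 70;0 0 0 0 70;0 0 0 0 20")

```text
time: 19.88
tcp_pos: [0.5381, 0.0912, 0.0396]
eef_rot: [0.658, 0.753, 0.001, 0.001]
wrist_force: [0.1, 1.4, -0.2]
gripper_width: 0.0593
finger_force: 0.0
```

Emit:
move_arm(commands="0 0 0 0 20;0 0 0 0 20;0 0 0 0 20;0 0 0 0 20;0 0 0 0 20")

```text
time: 20.3
tcp_pos: [0.5376, 0.0916, 0.0406]
eef_rot: [0.657, 0.754, 0.001, 0.001]
wrist_force: [-2.5, -0.1, 6.7]
gripper_width: 0.0344
finger_force: 98.5
```

Emit:
move_arm(commands="0 -1 -3 0 20;0 -2 -5 0 20;0 0 -4 0 20;0 -3 0 0 20;0 -10 0 0 20")

```text
time: 20.72
tcp_pos: [0.5224, 0.0894, 0.0513]
eef_rot: [0.657, 0.754, 0.001, 0.001]
wrist_force: [0.9, -0.2, -2.3]
gripper_width: 0.0345
finger_force: 99.5
```

```bash
python3 - <<'E'
from h import *
go(.46,.078,.055,97.8)
E
```

```text
t 20.7167 tcp [0.5224 0.0894 0.0513] ang 97.79 tilt 0.21 F [ 0.9 -0.2 -2.3] w 0.0345 ff 99.49959754943848
 yaw -0.01 deg -0.0001 shift turned-first [ -2.9 -63.4  -3.7] shift-first [ -2.9 -63.4  -3.9]
```

Emit:
move_arm(commands="0 -18 0 0 20;0 -22 0 0 20;0 -16 -5 0 20;0 -6 -15 0 20;0 0 -25 0 20")

```text
time: 21.13
tcp_pos: [0.4535, 0.081, 0.0924]
eef_rot: [0.657, 0.753, -0.003, -0.004]
wrist_force: [-0.1, 0.4, -1.8]
gripper_width: 0.0346
finger_force: 99.7
```

Emit:
move_arm(commands="0 0 -30 0 20;0 0 -30 0 20;0 0 -30 0 20;0 0 -30 0 20;5 3 -25 0 20")

```text
time: 21.55
tcp_pos: [0.4613, 0.0859, 0.2425]
eef_rot: [0.658, 0.753, 0.0, 0.001]
wrist_force: [-0.3, -0.1, -2.4]
gripper_width: 0.0342
finger_force: 99.7
```

Emit:
move_arm(commands="15 9 -10 0 20;27 17 0 0 20;30 19 0 0 20;30 19 0 0 20;30 19 0 0 20")

```text
time: 21.97
tcp_pos: [0.526, 0.2298, 0.2502]
eef_rot: [0.658, 0.753, 0.0, 0.0]
wrist_force: [0.3, -0.6, -1.6]
gripper_width: 0.0344
finger_force: 99.7
```

Emit:
move_arm(commands="30 19 0 0 20;30 19 0 0 20;30 19 0 0 20;20 12 0 0 20;10 6 0 0.05 20")

```text
time: 22.38
tcp_pos: [0.584, 0.3606, 0.2492]
eef_rot: [0.675, 0.737, 0.0, -0.001]
wrist_force: [-0.8, 0.2, -2.6]
gripper_width: 0.0341
finger_force: 99.7
```

Emit:
move_arm(commands="0 0 0 0.11 20;0 0 0 0.11 20;0 0 0 0.11 20;0 0 0 0.11 20;0 0 0 0.11 20")

```text
time: 22.8
tcp_pos: [0.5835, 0.3574, 0.2495]
eef_rot: [0.852, 0.523, -0.0, -0.0]
wrist_force: [0.3, -0.2, -2.1]
gripper_width: 0.0345
finger_force: 99.6
```

Emit:
move_arm(commands="0 0 0 0.11 20;0 0 0 0.11 20;0 0 0 0.11 20;0 0 0 0.11 20;0 0 0 0.11 20")

```text
time: 23.22
tcp_pos: [0.5836, 0.3573, 0.2497]
eef_rot: [0.962, 0.272, -0.0, 0.0]
wrist_force: [-0.0, 0.2, -1.8]
gripper_width: 0.0338
finger_force: 99.6
```

Emit:
move_arm(commands="0 0 0 0.11 20;0 0 0 0.11 20;0 0 0 0.11 20;0 0 0 0.052 20;0 0 0 0 20")

```text
time: 23.63
tcp_pos: [0.5837, 0.3573, 0.2497]
eef_rot: [0.996, 0.087, -0.0, 0.0]
wrist_force: [-0.2, 0.6, -2.0]
gripper_width: 0.0346
finger_force: 99.8
```

```bash
python3 - <<'E'
from h import *
go(.5877,.3652,.0605,10)
im,c=grab('wrist','w6.png')
im2,c=grab('top','t2.png')
cv2.imwrite('pics/j6.png',np.hstack([cv2.resize(im,(400,300)),cv2.resize(im2[190:290,130:263],(400,300))])[:,:,::-1])
E
```

```text
t 23.6333 tcp [0.5837 0.3573 0.2497] ang 9.98 tilt 0.04 F [-0.2  0.6 -2. ] w 0.0346 ff 99.78182315826416
 yaw -0.02 deg -0.0004 shift turned-first [  5.3  -7.1 189.2] shift-first [  5.4  -7.1 189.2]
```

View pics/j6.png

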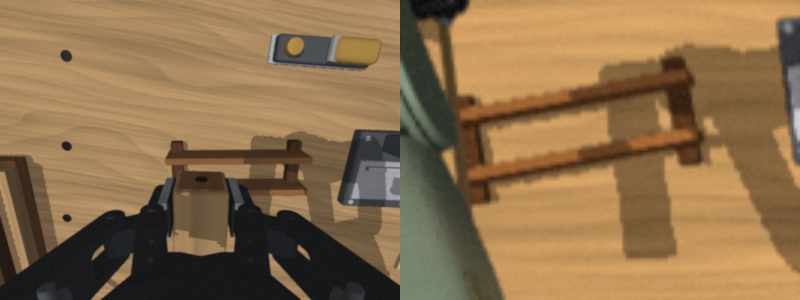

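Left half: the blank is held square over the rack, whose far rail runs (166,155)–(311,157), and the plane is clear at (325,50). Right half, the top view: the rails are free.

```bash
python3 - <<'E'
from h import *
c=imaging.get_calibration('wrist')
a=ray(c,266,252,.05)[:2];b=ray(c,498,255,.05)[:2];print(a,b,np.linalg.norm(a-b),np.degrees(np.arctan2(*(a-b)[::-1]))-90)
R=Ro.from_euler('z',10,degrees=True).as_matrix()[:2,:2];print('ctr',(a+b)/2-R@[.03,0])
E
```

```text
[0.52973108 0.40492146] [0.56882787 0.16469457] 0.24338758324443974 9.243808117325983
ctr [0.51973524 0.27959857]
```

Emit:
move_arm(commands="2 -2 15 0 20;2 -2 30 0 20;1 -2 38 0 20;0 0 38 0 20;0 0 30 0 20")

```text
time: 24.15
tcp_pos: [0.586, 0.3636, 0.0947]
eef_rot: [0.996, 0.088, -0.002, 0.001]
wrist_force: [-0.4, -0.7, -3.0]
gripper_width: 0.0341
finger_force: 99.8
```

Emit:
move_arm(commands="0 0 18 0 20;0 0 10 0 20;0 0 4 0 20;0 0 0 0 20;0 0 0 0 20")

```text
time: 24.57
tcp_pos: [0.589, 0.3649, 0.0688]
eef_rot: [0.996, 0.087, 0.001, -0.001]
wrist_force: [0.7, -0.0, -1.3]
gripper_width: 0.0342
finger_force: 99.8
```

Emit:
move_arm(commands="0 0 3 0 20;0 0 0 0 20;0 0 0 0 20")

```text
time: 24.82
tcp_pos: [0.5885, 0.3646, 0.0657]
eef_rot: [0.996, 0.087, 0.001, -0.0]
wrist_force: [0.8, 0.0, -2.4]
gripper_width: 0.0341
finger_force: 99.8
```

Emit:
move_arm(commands="0 0 2 0 20;0 0 0 0 20;0 0 0 0 20")

```text
time: 25.07
tcp_pos: [0.5877, 0.3642, 0.0623]
eef_rot: [0.996, 0.087, -0.0, 0.0]
wrist_force: [-0.0, -0.4, -2.1]
gripper_width: 0.0342
finger_force: 99.8
```

Emit:
move_arm(commands="0 0 2 0 20;0 0 0 0 20;0 0 0 0 20")

```text
time: 25.32
tcp_pos: [0.5882, 0.3644, 0.0608]
eef_rot: [0.996, 0.087, 0.0, -0.0]
wrist_force: [0.1, -0.1, 0.7]
gripper_width: 0.0344
finger_force: 100.2
```

Emit:
move_arm(commands="0 0 1 0 20;0 0 0 0 20;0 0 0 0 56;0 0 0 0 56;0 0 0 0 56")

```text
time: 25.73
tcp_pos: [0.5875, 0.3642, 0.0589]
eef_rot: [0.996, 0.087, -0.0, 0.0]
wrist_force: [-0.4, 0.1, 0.7]
gripper_width: 0.0561
finger_force: 0.0
```

Emit:
move_arm(commands="0 0 -5 0 56;0 0 -20 0 56;0 0 -30 0 56;0 0 -35 0 56;0 0 -35 0 85")

```text
time: 26.15
tcp_pos: [0.587, 0.3639, 0.1847]
eef_rot: [0.996, 0.087, -0.001, 0.0]
wrist_force: [0.7, 0.3, 0.2]
gripper_width: 0.0666
finger_force: 0.0
```

Emit:
move_arm(commands="0 0 -35 0 85;0 0 -30 0 85;-3 15 -20 0 85;-5 28 0 0 85;-7 37 0 0 85")

```text
time: 26.57
tcp_pos: [0.5878, 0.2846, 0.2726]
eef_rot: [0.996, 0.089, 0.003, -0.001]
wrist_force: [0.4, -1.1, 0.4]
gripper_width: 0.0849
finger_force: 0.0
```

Emit:
move_arm(commands="-7 37 0 0 85;-7 37 0 0 85;-7 37 0 0 85;-7 37 0 0 85;-7 37 0 0 85")

```text
time: 26.98
tcp_pos: [0.5842, 0.093, 0.2696]
eef_rot: [0.996, 0.087, 0.0, -0.0]
wrist_force: [0.5, -0.1, 0.3]
gripper_width: 0.0851
finger_force: 0.0
```

Emit:
move_arm(commands="-7 37 0 0 85;-7 37 0 0 85;-7 37 0 0 85;-7 37 0 0 85;-7 37 0 0 85")

```text
time: 27.4
tcp_pos: [0.5819, -0.0954, 0.2697]
eef_rot: [0.996, 0.087, 0.0, 0.0]
wrist_force: [0.6, -0.1, 0.5]
gripper_width: 0.0847
finger_force: 0.0
```

Emit:
move_arm(commands="-7 37 0 0 85;-7 37 10 0 85;-7 37 20 0 85;-5 28 20 0.07 85;-3 15 15 0.07 85")

```text
time: 27.82
tcp_pos: [0.5786, -0.2532, 0.2034]
eef_rot: [1.0, 0.014, -0.0, 0.0]
wrist_force: [-0.0, 0.2, 0.3]
gripper_width: 0.085
finger_force: 0.0
```

Emit:
move_arm(commands="0 0 0 0 85;0 0 0 0 85;0 0 0 0 85;0 0 0 0 85")

```text
time: 28.15
tcp_pos: [0.5806, -0.2485, 0.2065]
eef_rot: [1.0, 0.019, 0.001, 0.001]
wrist_force: [-0.3, -0.3, 0.5]
gripper_width: 0.0851
finger_force: 0.0
```

```bash
python3 - <<'E'
from h import *
im,c=grab('wrist','w7.png')
P=lambda x,y:proj(c,[x,y,.045]).round()
print('mid at',P(.507,-.2805),'short at',P(.487,-.182))
L=blanks(c,im,.045,(20,150,420,400))
for ct,u,l in L:
    if abs(l-.17)<.015:
        g=ct+u*.072; print(g);go(g[0],g[1],.017,np.degrees(np.arctan2(u[1],u[0])))
imt,ct=grab('top','t3.png');h=cv2.cvtColor(imt,cv2.COLOR_RGB2HSV)
m=((h[:,:,0]<19)&(h[:,:,2]>130)).astype(np.uint8)*255;r=np.zeros_like(m);r[195:290,322:428]=255
m=cv2.morphologyEx(m&r,cv2.MORPH_OPEN,np.ones((3,3)))
print('top',[ (cv2.minAreaRect(k)) for k in cv2.findContours(m,0,2)[0] if cv2.contourArea(k)>150])
E
```

```text
mid at [350. 295.] short at [248. 310.]
blank ctr 0.4674 -0.0329 size 102.1 239.0 ang -69.67
blank ctr 0.4881 -0.1804 size 137.6 34.1 ang 0.57
blank ctr 0.5062 -0.2796 size 167.1 34.3 ang 2.07
blank ctr 0.6041 -0.1591 size 68.8 150.2 ang -87.92
[ 0.57816716 -0.27700926]
t 28.2 tcp [ 0.5806 -0.2485  0.2066] ang 2.13 tilt 0.16 F [-0.7  0.3  0.2] w 0.0848 ff 0.0
 yaw 0.06 deg 0.0011 shift turned-first [ -3.4  28.5 189.6] shift-first [ -3.9  28.2 189.6]
top [((373.5, 251.5), (21.0, 11.0), 90.0), ((371.5, 218.0), (24.0, 11.0), 90.0)]
```

Emit:
move_arm(commands="-1 10 0 0 85;-2 12 10 0 85;-0.5 6 25 0 85;0 0 35 0 85;0 0 35 0 85")

```text
time: 28.67
tcp_pos: [0.5778, -0.2798, 0.0998]
eef_rot: [1.0, 0.017, 0.002, 0.001]
wrist_force: [0.7, 0.6, -0.2]
gripper_width: 0.0847
finger_force: 0.0
```

Emit:
move_arm(commands="0 0 35 0 85;0 0 25 0 85;0 0 15 0 85;0 0 6 0 85;0 0 3 0 85")

```text
time: 29.08
tcp_pos: [0.5757, -0.2777, 0.0137]
eef_rot: [1.0, 0.017, -0.001, -0.001]
wrist_force: [0.3, 1.3, 0.5]
gripper_width: 0.0848
finger_force: 0.0
```

Emit:
move_arm(commands="0 0 0 0 85;0 0 0 0 85;0 0 0 0 20;0 0 0 0 20;0 0 0 0 20")

```text
time: 29.5
tcp_pos: [0.5778, -0.278, 0.0171]
eef_rot: [1.0, 0.017, 0.001, 0.001]
wrist_force: [-0.0, 1.1, 0.3]
gripper_width: 0.0512
finger_force: 0.0
```

Emit:
move_arm(commands="0 0 0 0 20;0 0 0 0 20;0 0 0 0 20;0 0 0 0 20;0 0 0 0 20")

```text
time: 29.92
tcp_pos: [0.5779, -0.2781, 0.0169]
eef_rot: [1.0, 0.017, 0.001, 0.001]
wrist_force: [0.2, 0.3, 5.4]
gripper_width: 0.0344
finger_force: 100.4
```

Emit:
move_arm(commands="0 0 -4 0 20;0 0 -15 0 20;0 0 -25 0 20;0 0 -25 0 20;0 0 -25 0 20")

```text
time: 30.33
tcp_pos: [0.5756, -0.2766, 0.1089]
eef_rot: [1.0, 0.017, -0.002, -0.001]
wrist_force: [0.6, -1.0, -1.9]
gripper_width: 0.0344
finger_force: 99.7
```

Emit:
move_arm(commands="0 0 -30 -0.052 20;0 0 -30 -0.108 20;0 0 -30 -0.108 20;0 0 -25 -0.108 20;0 0 -20 -0.108 20")

```text
time: 30.75
tcp_pos: [0.5769, -0.2774, 0.2463]
eef_rot: [0.966, 0.259, 0.0, 0.0]
wrist_force: [0.1, -1.1, -1.5]
gripper_width: 0.0347
finger_force: 99.8
```

Emit:
move_arm(commands="0 0 0 -0.108 20;0 0 0 -0.108 20;0 0 0 -0.108 20;0 0 0 -0.108 20;0 0 0 -0.108 20")

```text
time: 31.17
tcp_pos: [0.576, -0.2768, 0.2431]
eef_rot: [0.862, 0.507, -0.001, -0.002]
wrist_force: [-0.0, -0.5, -1.4]
gripper_width: 0.0344
finger_force: 99.8
```

Emit:
move_arm(commands="0 0 0 -0.108 20;0 0 0 -0.108 20;0 0 0 -0.108 20;0 0 0 -0.108 20;0 0 0 -0.108 20")

```text
time: 31.58
tcp_pos: [0.5759, -0.2768, 0.2429]
eef_rot: [0.695, 0.719, -0.0, -0.002]
wrist_force: [-0.1, -0.2, -1.1]
gripper_width: 0.0345
finger_force: 99.8
```

Emit:
move_arm(commands="0 0 0 -0.108 20;0 0 0 0 20;0 0 0 0 20")

```text
time: 31.83
tcp_pos: [0.5762, -0.277, 0.2434]
eef_rot: [0.658, 0.753, -0.0, -0.001]
wrist_force: [0.3, 0.3, -1.4]
gripper_width: 0.0347
finger_force: 99.7
```

```bash
python3 - <<'E'
from h import *
go(.46,.08,.054,97.8)
E
```

```text
t 31.8333 tcp [ 0.5762 -0.277   0.2434] ang 97.64 tilt 0.17 F [ 0.3  0.3 -1.4] w 0.0347 ff 99.71161723136902
 yaw -0.16 deg -0.0029 shift turned-first [369.5 -66.6 189.4] shift-first [368.9 -67.3 190.3]
```

Emit:
move_arm(commands="15 -3 0 -0.003 20;30 -5 0 0 20;38 -7 0 0 20;38 -7 0 0 20;38 -7 0 0 20")

```text
time: 32.25
tcp_pos: [0.525, -0.1227, 0.2441]
eef_rot: [0.658, 0.753, -0.0, -0.001]
wrist_force: [1.3, 0.2, -0.9]
gripper_width: 0.0349
finger_force: 99.8
```

Emit:
move_arm(commands="38 -7 0 0 20;38 -7 0 0 20;38 -7 0 0 20;38 -7 0 0 20;30 -5 0 0 20")

```text
time: 32.67
tcp_pos: [0.4665, 0.054, 0.2444]
eef_rot: [0.657, 0.754, 0.0, -0.001]
wrist_force: [-0.1, -0.5, -2.6]
gripper_width: 0.0345
finger_force: 99.8
```

Emit:
move_arm(commands="18 -3 10 0 20;10 -2 20 0 20;0 0 30 0 20;0 0 35 0 20;0 0 35 0 20")

```text
time: 33.08
tcp_pos: [0.4599, 0.0791, 0.1143]
eef_rot: [0.657, 0.754, 0.001, 0.001]
wrist_force: [1.1, -0.8, -2.4]
gripper_width: 0.0345
finger_force: 99.8
```

Emit:
move_arm(commands="0 0 30 0 20;0 0 18 0 20;0 0 8 0 20;0 0 3 0 20;0 0 0 0 20")

```text
time: 33.5
tcp_pos: [0.4596, 0.0786, 0.0557]
eef_rot: [0.657, 0.754, -0.0, -0.0]
wrist_force: [-0.4, -0.3, -1.4]
gripper_width: 0.0344
finger_force: 99.8
```

Emit:
move_arm(commands="0 0 0 0 20;0 0 0 0 20")

```text
time: 33.67
tcp_pos: [0.4613, 0.0786, 0.0575]
eef_rot: [0.656, 0.754, 0.001, 0.001]
wrist_force: [0.1, 0.5, -2.0]
gripper_width: 0.0344
finger_force: 99.8
```

```bash
python3 - <<'E'
from h import *
go(.530,.0895,.054,97.8)
E
```

```text
t 33.6667 tcp [0.4613 0.0786 0.0575] ang 97.94 tilt 0.22 F [ 0.1  0.5 -2. ] w 0.0344 ff 99.84704732894897
 yaw 0.14 deg 0.0024 shift turned-first [ 1.5 69.5  3.5] shift-first [ 1.3 69.5  3.7]
```

Emit:
move_arm(commands="1 10 2 0.002 20;0 15 1 0 20;0 15 0 0 20;0 14 0 0 20;0 10 0 0 20")

```text
time: 34.08
tcp_pos: [0.5258, 0.0886, 0.0539]
eef_rot: [0.657, 0.754, 0.001, 0.001]
wrist_force: [-0.3, -0.2, -2.0]
gripper_width: 0.0343
finger_force: 99.9
```

Emit:
move_arm(commands="0 6 0 0 20;0 0 2 0 20;0 0 5 0 20;0 0 5 0 20;0 0 3 0 20")

```text
time: 34.5
tcp_pos: [0.5273, 0.0894, 0.0374]
eef_rot: [0.657, 0.754, -0.001, -0.001]
wrist_force: [-8.4, 2.2, 26.1]
gripper_width: 0.0348
finger_force: 103.4
```

Emit:
move_arm(commands="0 0 1 0 20;0 0 0 0 20;0 0 0 0 20")

```text
time: 34.75
tcp_pos: [0.5274, 0.0893, 0.0377]
eef_rot: [0.657, 0.754, -0.001, -0.001]
wrist_force: [-5.5, 1.2, 11.1]
gripper_width: 0.0347
finger_force: 101.8
```

Bedded, a bit hard, so I'll ease up 1 mm and push back to the fence.

Emit:
move_arm(commands="0 0 -1 0 20;0 3 0 0 20;0 3 0 0 20;0 0 0 0 20;0 0 0 0 20")

```text
time: 35.17
tcp_pos: [0.5354, 0.09, 0.0379]
eef_rot: [0.657, 0.754, 0.0, 0.0]
wrist_force: [0.9, 0.7, 1.8]
gripper_width: 0.0345
finger_force: 100.4
```

Emit:
move_arm(commands="0 2 0 0 20;0 0 0 0 20;0 0 0 0 20")

```text
time: 35.42
tcp_pos: [0.5366, 0.0902, 0.0378]
eef_rot: [0.657, 0.754, -0.0, -0.0]
wrist_force: [-1.6, -0.4, 4.2]
gripper_width: 0.0344
finger_force: 100.8
```

Emit:
move_arm(commands="0 1.5 0 0 20;0 0 0 0 20;0 0 0 0 20")

```text
time: 35.67
tcp_pos: [0.5367, 0.0903, 0.0378]
eef_rot: [0.657, 0.754, -0.001, -0.001]
wrist_force: [-6.2, -1.2, 8.3]
gripper_width: 0.0347
finger_force: 101.3
```

Emit:
move_arm(commands="0 1.5 0 0 20;0 0 0 0 20;0 0 0 0 20")

```text
time: 35.92
tcp_pos: [0.5368, 0.0903, 0.0377]
eef_rot: [0.657, 0.754, -0.003, -0.002]
wrist_force: [-10.0, -2.5, 11.1]
gripper_width: 0.0344
finger_force: 101.8
```

Emit:
move_arm(commands="0 1 0 0 20;0 0 0 0 20;0 0 0 0 20")

```text
time: 36.17
tcp_pos: [0.5368, 0.0904, 0.0376]
eef_rot: [0.657, 0.754, -0.003, -0.003]
wrist_force: [-11.6, -1.4, 14.3]
gripper_width: 0.0342
finger_force: 102.2
```

Emit:
move_arm(commands="0 -3.5 -1 0 20;0 0 0 0 20;0 0 0 0 70;0 0 0 0 70;0 0 0 0 70")

```text
time: 36.58
tcp_pos: [0.5378, 0.0904, 0.0387]
eef_rot: [0.657, 0.754, 0.0, 0.0]
wrist_force: [-0.4, 0.1, -0.1]
gripper_width: 0.0687
finger_force: 0.0
```

Emit:
move_arm(commands="0 0 -5 0 70;0 0 -15 0 70;0 0 -30 0 70;0 0 -35 0 70;0 0 -35 0 70")

```text
time: 37.0
tcp_pos: [0.5366, 0.0904, 0.1597]
eef_rot: [0.657, 0.754, -0.0, -0.001]
wrist_force: [-0.2, 0.3, 0.2]
gripper_width: 0.07
finger_force: 0.0
```

Emit:
move_arm(commands="0 0 -35 0 0;0 0 -30 0 0;0 0 -15 0 0;0 0 0 0 0;0 0 0 0 0")

```text
time: 37.42
tcp_pos: [0.5379, 0.0904, 0.24]
eef_rot: [0.657, 0.754, 0.001, 0.001]
wrist_force: [-0.6, 0.4, -0.9]
gripper_width: 0.0092
finger_force: 0.0
```

Emit:
move_arm(commands="-20 0 0 0 0;-30 0 0 0 0;-22 0 0 0 0;-15 0 0 0 0;0 0 0 0 0")

```text
time: 37.83
tcp_pos: [0.548, 0.0016, 0.236]
eef_rot: [0.658, 0.753, -0.002, -0.002]
wrist_force: [0.4, 0.0, -0.4]
gripper_width: 0.0002
finger_force: 0.0
```

Emit:
move_arm(commands="0 0 0 0 0;0 0 0 0 0;0 0 0 0 0")

```text
time: 38.08
tcp_pos: [0.5484, 0.0052, 0.2377]
eef_rot: [0.657, 0.754, -0.0, -0.001]
wrist_force: [-0.3, 0.9, 0.3]
gripper_width: 0.0002
finger_force: 0.0
```

```bash
python3 - <<'E'
from h import *
go(.5465,.004,.206,97.8)
im2,c=grab('scene','s5.png')
a=cv2.imread('pics/s4.png').astype(int);d=np.abs(a-im2[:,:,::-1]).sum(2)>60
print(c and [proj(c,[.5345+.0001,.09,.066]).round()],d[320:350,335:370].sum())
E
```

```text
t 38.0833 tcp [0.5484 0.0052 0.2377] ang 97.91 tilt 0.12 F [-0.3  0.9  0.3] w 0.0002 ff 0.0
 yaw 0.11 deg 0.002 shift turned-first [-0.9 -2.  31.7] shift-first [-0.9 -2.  31.7]
[array([362., 338.])] 8
```

The scene image differs from the first seating by only 8 px, so the blank lies the same way. Pressing.

Emit:
move_arm(commands="-1 -2 10 0 0;0 0 12 0 0;0 0 7 0 0;0 0 3 0 0;0 0 5 0 0")

```text
time: 38.55
tcp_pos: [0.5463, 0.0033, 0.2015]
eef_rot: [0.657, 0.754, -0.001, -0.001]
wrist_force: [-4.4, 0.9, 6.2]
gripper_width: -0.0001
finger_force: 3.2
```

Emit:
move_arm(commands="0 0 5 0 0;0 0 5 0 0;0 0 5 0 0;0 0 3 0 0;0 0 2 0 0")

```text
time: 38.97
tcp_pos: [0.5465, 0.0033, 0.1839]
eef_rot: [0.657, 0.754, -0.0, -0.001]
wrist_force: [-11.9, 1.2, 22.5]
gripper_width: 0.0001
finger_force: 11.7
```

Emit:
move_arm(commands="0 0 2 0 0;0 0 1 0 0;0 0 0 0 0;0 0 0 0 0")

```text
time: 39.3
tcp_pos: [0.5465, 0.0033, 0.1839]
eef_rot: [0.657, 0.754, -0.0, -0.0]
wrist_force: [-13.8, 2.1, 25.5]
gripper_width: -0.0001
finger_force: 13.1
```

Emit:
move_arm(commands="0 0 1 0 0;0 0 0 0 0;0 0 0 0 0")

```text
time: 39.55
tcp_pos: [0.5466, 0.0033, 0.1839]
eef_rot: [0.657, 0.754, -0.0, -0.0]
wrist_force: [-15.5, 2.3, 30.3]
gripper_width: 0.0001
finger_force: 15.2
```

Emit:
move_arm(commands="0 0 -6 0 0;0 0 -15 0 0;0 0 -25 0 0;0 0 -18 0 0;0 0 0 0 0")

```text
time: 39.97
tcp_pos: [0.5501, 0.0025, 0.2464]
eef_rot: [0.657, 0.754, 0.002, 0.004]
wrist_force: [0.8, -1.3, -0.2]
gripper_width: 0.0001
finger_force: 0.0
```

Emit:
move_arm(commands="20 0 0 0 70;30 0 0 0 70;27 0 0 0 70;11 0 0 0 70;0 0 0 0 70")

```text
time: 40.38
tcp_pos: [0.5342, 0.0921, 0.2405]
eef_rot: [0.656, 0.755, -0.0, -0.001]
wrist_force: [-1.0, -0.6, 0.3]
gripper_width: 0.0606
finger_force: 0.0
```

Emit:
move_arm(commands="0 0 0 0 70;0 0 0 0 70;0 0 0 0 70")

```text
time: 40.63
tcp_pos: [0.5354, 0.0889, 0.2415]
eef_rot: [0.658, 0.753, -0.0, 0.0]
wrist_force: [-0.3, 0.3, 0.5]
gripper_width: 0.0696
finger_force: 0.0
```

```bash
python3 - <<'E'
from h import *
go(.537,.0907,.0385,97.8)
E
```

```text
t 40.6333 tcp [0.5354 0.0889 0.2415] ang 97.77 tilt 0.03 F [-0.3  0.3  0.5] w 0.0696 ff 0.0
 yaw -0.03 deg -0.0006 shift turned-first [  1.6   1.8 203. ] shift-first [  1.7   1.9 203. ]
```

Emit:
move_arm(commands="1 1 20 0 70;1 1 35 0 70;0 0 38 0 70;0 0 38 0 70;0 0 35 0 70")

```text
time: 41.05
tcp_pos: [0.5369, 0.0911, 0.074]
eef_rot: [0.658, 0.753, -0.0, 0.0]
wrist_force: [0.3, 0.8, -1.4]
gripper_width: 0.0698
finger_force: 0.0
```

Emit:
move_arm(commands="0 0 20 0 70;0 0 12 0 70;0 0 5 0 70;0 0 0 0 70;0 0 0 0 20")

```text
time: 41.47
tcp_pos: [0.5384, 0.092, 0.0401]
eef_rot: [0.657, 0.754, 0.001, 0.001]
wrist_force: [0.7, -0.4, 0.1]
gripper_width: 0.0595
finger_force: 0.0
```

Emit:
move_arm(commands="0 0 0 0 20;0 0 0 0 20;0 0 0 0 20;0 0 0 0 20;0 0 0 0 20")

```text
time: 41.88
tcp_pos: [0.5379, 0.0923, 0.041]
eef_rot: [0.657, 0.754, 0.001, 0.001]
wrist_force: [-2.6, -1.3, 6.7]
gripper_width: 0.0343
finger_force: 98.3
```

Emit:
move_arm(commands="0 -1 -3 0 20;0 -2 -5 0 20;0 0 -4 0 20;0 -3 0 0 20;0 -10 0 0 20")

```text
time: 42.3
tcp_pos: [0.5228, 0.0902, 0.0518]
eef_rot: [0.657, 0.754, 0.001, 0.001]
wrist_force: [-0.9, 0.1, -2.4]
gripper_width: 0.0345
finger_force: 99.3
```

Emit:
move_arm(commands="0 -18 0 0 20;0 -22 0 0 20;0 -16 -5 0 20;0 -6 -15 0 20;0 0 -25 0 20")

```text
time: 42.72
tcp_pos: [0.454, 0.0817, 0.0929]
eef_rot: [0.657, 0.754, -0.003, -0.004]
wrist_force: [1.2, -0.3, -2.7]
gripper_width: 0.0344
finger_force: 99.5
```

Emit:
move_arm(commands="0 0 -30 0 20;0 0 -30 0 20;0 0 -30 0 20;0 0 -30 0 20;0 0 -25 0 20")

```text
time: 43.13
tcp_pos: [0.4597, 0.0818, 0.2431]
eef_rot: [0.657, 0.754, 0.001, 0.001]
wrist_force: [-0.4, 0.4, -2.4]
gripper_width: 0.0343
finger_force: 99.5
```

Emit:
move_arm(commands="0 0 -10 0 20;0 0 0 0 20;0 0 0 0 20;0 0 0 0 20")

```text
time: 43.47
tcp_pos: [0.4581, 0.0817, 0.2483]
eef_rot: [0.657, 0.754, -0.001, -0.002]
wrist_force: [-0.5, -0.4, -1.9]
gripper_width: 0.0344
finger_force: 99.5
```

```bash
python3 - <<'E'
from h import *
go(.586,.2895,.25,97.8)
E
```

```text
t 43.4667 tcp [0.4581 0.0817 0.2483] ang 97.85 tilt 0.25 F [-0.5 -0.4 -1.9] w 0.0344 ff 99.45906361772359
 yaw 0.05 deg 0.0009 shift turned-first [188.5 154.9  -1.7] shift-first [188.4 155.1  -2.2]
```

Emit:
move_arm(commands="10 8 0 0 20;20 17 0 0 20;30 25 0 0 20;30 25 0 0 20;30 25 0 0 20")

```text
time: 43.88
tcp_pos: [0.5423, 0.2162, 0.2483]
eef_rot: [0.657, 0.754, -0.001, -0.001]
wrist_force: [0.8, -0.6, -0.3]
gripper_width: 0.0344
finger_force: 99.5
```

Emit:
move_arm(commands="30 25 0 0 20;25 20 0 0 20;13 10 0 0 20;0 0 0 0.05 20;0 0 0 0.11 20")

```text
time: 44.3
tcp_pos: [0.5869, 0.2912, 0.2471]
eef_rot: [0.716, 0.699, -0.002, -0.001]
wrist_force: [-1.0, 0.5, -1.9]
gripper_width: 0.0344
finger_force: 99.6
```

Emit:
move_arm(commands="0 0 0 0.11 20;0 0 0 0.11 20;0 0 0 0.11 20;0 0 0 0.11 20;0 0 0 0.11 20")

```text
time: 44.72
tcp_pos: [0.5867, 0.2898, 0.2476]
eef_rot: [0.879, 0.476, -0.002, -0.001]
wrist_force: [-0.2, 0.1, -1.7]
gripper_width: 0.0343
finger_force: 99.7
```

Emit:
move_arm(commands="0 0 0 0.11 20;0 0 0 0.11 20;0 0 0 0.11 20;0 0 0 0.11 20;0 0 0 0.11 20")

```text
time: 45.13
tcp_pos: [0.5868, 0.2897, 0.2477]
eef_rot: [0.976, 0.22, -0.002, 0.0]
wrist_force: [0.1, -0.4, -1.9]
gripper_width: 0.0344
finger_force: 99.7
```

Emit:
move_arm(commands="0 0 0 0.11 20;0 0 0 0.11 20;0 0 0 0.054 20;0 0 0 0 20;0 0 0 0 20")

```text
time: 45.55
tcp_pos: [0.5869, 0.2895, 0.2485]
eef_rot: [0.996, 0.088, -0.001, 0.0]
wrist_force: [0.1, 0.2, -2.5]
gripper_width: 0.0343
finger_force: 99.9
```

```bash
python3 - <<'E'
from h import *
go(.587,.2895,.061,10)
im,c=grab('top','t4.png');w,cw=grab('wrist','w8.png')
cv2.imwrite('pics/j7.png',np.hstack([cv2.resize(w,(400,300)),cv2.resize(im[190:290,130:263],(400,300))])[:,:,::-1])
E
```

```text
t 45.55 tcp [0.5869 0.2895 0.2485] ang 10.07 tilt 0.17 F [ 0.1  0.2 -2.5] w 0.0343 ff 99.86415699007921
 yaw 0.07 deg 0.0012 shift turned-first [1.000e-01 0.000e+00 1.875e+02] shift-first [ 6.000e-01 -1.000e-01  1.875e+02]
```

View pics/j7.png

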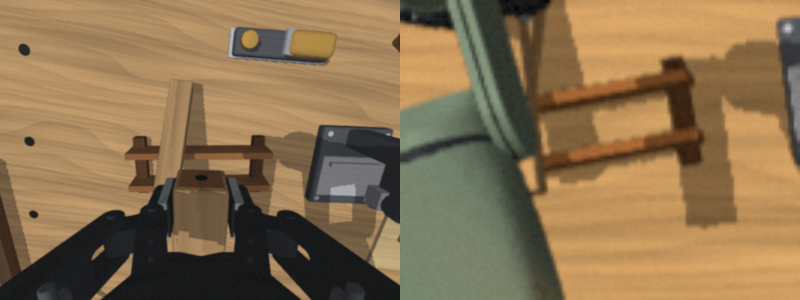

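The long blank lies across both rails at left, with its far end at (180,82). The middle blank hangs over the free rail centre.

```bash
python3 - <<'E'
from h import *
w=cv2.imread('pics/w8.png')[:,:,::-1];c=imaging.get_calibration('wrist')
np.set_printoptions(precision=4,suppress=True)
l=[ray(c,x*1.6,y*1.6,.086)[:2] for x,y in((170,81),(191,83),(163,178),(183,170))]
print(l,[np.degrees(np.arctan2(*(a-b)[::-1])) for a,b in((l[0],l[2]),(l[1],l[3]))])
for k in (.06,.1): print(proj(c,[*(np.array([.515,.277])+Ro.from_euler('z',10,degrees=True).as_matrix()[:2,:2]@[k,.075]),.086])/1.6)
h=cv2.cvtColor(w,cv2.COLOR_RGB2HSV);print(h[150:280:20,284],h[150,240])
E
```

```text
[array([0.656 , 0.3422]), array([0.6583, 0.314 ]), array([0.5126, 0.3339]), array([0.5311, 0.3056])] [np.float64(3.324844998711592), np.float64(3.774615414420135)]
[148.5448 145.2751]
[146.5502 118.1211]
[[ 16 109 147]
 [ 16 107 153]
 [ 17 108 158]
 [ 16 109 164]
 [ 16 112 169]
 [ 16 110 171]
 [ 16 111 173]] [ 16 111 193]
```

The long blank on the rack has been knocked to about (0.557, 0.322), turned 6° but still across both rails. I'll put the middle blank in the far slot (rack y −75), then re-square the long one.

Emit:
move_arm(commands="0 12 0 0 20;0 22 5 0 20;0 22 20 0 20;0 13 35 0 20;0 6 35 0 20")

```text
time: 46.07
tcp_pos: [0.6028, 0.2126, 0.1571]
eef_rot: [0.996, 0.086, 0.003, 0.0]
wrist_force: [-0.6, 0.4, -3.4]
gripper_width: 0.0345
finger_force: 99.9
```

Emit:
move_arm(commands="0 0 35 0 20;0 0 28 0 20;0 0 14 0 20;0 0 6 0 20;0 0 2 0 20")

```text
time: 46.48
tcp_pos: [0.6002, 0.2148, 0.07]
eef_rot: [0.996, 0.087, -0.001, 0.0]
wrist_force: [-1.0, -0.0, -1.3]
gripper_width: 0.0345
finger_force: 100.0
```

Emit:
move_arm(commands="0 0 0 0 20;0 0 2 0 20;0 0 0 0 20;0 0 0 0 20")

```text
time: 46.82
tcp_pos: [0.6016, 0.2156, 0.0706]
eef_rot: [0.996, 0.087, 0.002, -0.0]
wrist_force: [0.5, -0.3, -1.6]
gripper_width: 0.0342
finger_force: 100.0
```

Emit:
move_arm(commands="0 0 2 0 20;0 0 0 0 20;0 0 0 0 20")

```text
time: 47.07
tcp_pos: [0.6004, 0.2153, 0.0669]
eef_rot: [0.996, 0.087, 0.0, 0.0]
wrist_force: [-0.0, 0.4, -1.1]
gripper_width: 0.0342
finger_force: 100.0
```

Emit:
move_arm(commands="0 0 2 0 20;0 0 0 0 20;0 0 0 0 20")

```text
time: 47.32
tcp_pos: [0.6002, 0.2152, 0.0644]
eef_rot: [0.996, 0.087, -0.0, 0.0]
wrist_force: [-0.8, -0.6, -1.6]
gripper_width: 0.0344
finger_force: 100.0
```

Emit:
move_arm(commands="0 0 2 0 20;0 0 0 0 20;0 0 0 0 20")

```text
time: 47.57
tcp_pos: [0.6003, 0.2151, 0.0625]
eef_rot: [0.996, 0.087, -0.0, 0.0]
wrist_force: [-0.2, 0.7, -1.0]
gripper_width: 0.0342
finger_force: 100.0
```

Emit:
move_arm(commands="0 0 1.5 0 20;0 0 0 0 20;0 0 0 0 20")

```text
time: 47.82
tcp_pos: [0.6007, 0.2153, 0.0615]
eef_rot: [0.996, 0.087, 0.0, -0.0]
wrist_force: [-0.4, 0.8, -0.4]
gripper_width: 0.0343
finger_force: 100.1
```

Emit:
move_arm(commands="0 0 1 0 20;0 0 0 0 20;0 0 0 0 20")

```text
time: 48.07
tcp_pos: [0.6008, 0.2153, 0.0611]
eef_rot: [0.996, 0.087, 0.0, -0.0]
wrist_force: [-0.7, -1.1, 3.8]
gripper_width: 0.0346
finger_force: 100.7
```

Emit:
move_arm(commands="0 0 0 0 56;0 0 0 0 56;0 0 0 0 56;0 0 0 0 56;0 0 -3 0 56")

```text
time: 48.48
tcp_pos: [0.5997, 0.215, 0.0623]
eef_rot: [0.996, 0.087, -0.001, 0.0]
wrist_force: [-0.1, -0.0, -0.4]
gripper_width: 0.0558
finger_force: 0.0
```

Emit:
move_arm(commands="0 0 -10 0 56;0 0 -25 0 56;0 0 -35 0 56;0 0 -35 0 56;4 0 -35 0 85")

```text
time: 48.9
tcp_pos: [0.6037, 0.2159, 0.2054]
eef_rot: [0.996, 0.087, -0.0, 0.0]
wrist_force: [0.6, -0.3, -0.4]
gripper_width: 0.0666
finger_force: 0.0
```

Emit:
move_arm(commands="8 -15 -35 0 85;8 -25 -25 0 85;8 -25 -10 0 85;8 -15 0 0 85;0 0 0 0 85")

```text
time: 49.32
tcp_pos: [0.6229, 0.3039, 0.2762]
eef_rot: [0.996, 0.089, 0.003, -0.001]
wrist_force: [0.4, -0.4, 0.2]
gripper_width: 0.085
finger_force: 0.0
```

Emit:
move_arm(commands="0 0 0 0 85;0 0 0 0 85;0 0 0 0 85;0 0 0 0 85")

```text
time: 49.65
tcp_pos: [0.6218, 0.2991, 0.2727]
eef_rot: [0.996, 0.086, -0.001, 0.0]
wrist_force: [-0.4, -0.9, 0.2]
gripper_width: 0.085
finger_force: 0.0
```

```bash
python3 - <<'E'
from h import *
im,c=grab('wrist','w9.png')
s=robot.observe();print(s['tcp_pos'])
L=blanks(c,im,.086,(0,100,640,420),vmin=100)
h=cv2.cvtColor(im,cv2.COLOR_RGB2HSV)
for p in((.557,.322),(.53,.205),(.62,.5)): q=proj(c,[*p,.086]).astype(int);print(q,h[min(q[1],479),min(max(q[0],0),639)])
E
```

```text
[0.62192199 0.29915735 0.27280527]
blank ctr 0.5516 0.2706 size 30.4 77.8 ang -80.21
blank ctr 0.5489 0.2874 size 352.1 646.8 ang -80.15
[286 270] [ 16 113 145]
[392 310] [ 16 111 159]
[109 179] [ 16 113 163]
```

```bash
cat >> h.py <<'E'
def railprof(c,im,ctr=(.515,.277),yaw=10,zs=.05):
    h=cv2.cvtColor(cv2.GaussianBlur(im,(3,3),0),cv2.COLOR_RGB2HSV);R=Ro.from_euler('z',yaw,degrees=True).as_matrix()[:2,:2]
    for x in(.03,-.03):
        out=''
        for y in np.arange(-.135,.136,.005):
            q=proj(c,[*(np.array(ctr)+R@[x,y]),zs]).round().astype(int)
            v=h[q[1],q[0]] if 0<=q[0]<640 and 0<=q[1]<480 else (0,0,0); out+=f'{v[1]} '
        print(x,out)
E
python3 - <<'E'
from h import *
im=cv2.imread('pics/w9.png')[:,:,::-1].copy();c=imaging.get_calibration('wrist');railprof(c,im)
R=Ro.from_euler('z',10,degrees=True).as_matrix()[:2,:2]
# rows through long blank: S/V profile across at several image rows
h=cv2.cvtColor(im,cv2.COLOR_RGB2HSV)
for v in(160,190,270,300): print(v,h[v,200:460:6,2])
E
```

```text
0.03 112 112 111 146 145 146 137 110 111 110 110 112 111 110 110 106 146 145 146 147 146 146 147 147 148 145 147 147 149 147 144 146 137 109 111 110 110 112 111 110 110 145 148 146 146 148 145 143 145 146 146 147 132 111 111 
-0.03 0 0 26 46 144 147 145 121 113 112 112 110 111 109 112 104 126 146 147 148 147 145 145 147 147 146 146 150 143 143 143 143 141 141 126 112 110 111 111 112 110 111 110 129 145 143 146 145 144 146 148 146 22 35 24 
160 [159 156 155 153 152 153 149 146 146 153 158 161 161 160 155 157 157 155
 153 150 145 147 147 147 150 154 152 160 160 166 165 169 168 171 173 171
 170 165 162 160 156 153 149 145]
190 [167 168 166 167 169 172 170 167 165 163 165 166 163 152 149 131 144 149
 117 110 110 108 165 166 171 167 169 169 171 170 170 165 165 167 164 162
 161 161 160 161 156 154 152 150]
270 [146 146 138 107 110 110 110 115 113 115 117 138 146 142 141 153 147  78
  78  86 120 119 122 123 127 128 129 130 131  94 132 145 150 150 146 146
  92 135 135 156 156 159 161 163]
300 [ 73  71  20 100 156  61  75  76  52  62 112 139 148 150 148 157  69  61
  57  58  60  59  60  66  65  65  66  65  67  83 143 144 155 158 151  85
  59  98  19  61  66 132 164 163]
```

```bash
python3 - <<'E'
from h import *
go(.6424,.3264,.061,2)
E
```

```text
t 49.7 tcp [0.6219 0.2992 0.2728] ang 9.89 tilt 0.06 F [ 0.   0.3 -0.2] w 0.0854 ff 0.0
 yaw 7.89 deg 0.1377 shift turned-first [ 21.4 -26.5 211.8] shift-first [ 25.1 -23.4 211.8]
```

Emit:
move_arm(commands="8 -8 0 0 85;10 -9 10 0 85;7 -6 25 0.07 85;0 0 35 0.068 85;0 0 35 0 85")

```text
time: 50.12
tcp_pos: [0.644, 0.3273, 0.1687]
eef_rot: [1.0, 0.017, 0.002, -0.001]
wrist_force: [0.8, 0.3, -0.4]
gripper_width: 0.0848
finger_force: 0.0
```

Emit:
move_arm(commands="0 0 38 0 85;0 0 33 0 85;0 0 20 0 85;0 0 10 0 85;0 0 5 0 85")

```text
time: 50.53
tcp_pos: [0.6413, 0.3261, 0.0595]
eef_rot: [1.0, 0.018, -0.002, 0.001]
wrist_force: [-0.0, 0.3, 0.3]
gripper_width: 0.0851
finger_force: 0.0
```

Emit:
move_arm(commands="0 0 0 0 85;0 0 0 0 85;0 0 0 0 20;0 0 0 0 20;0 0 0 0 20")

```text
time: 50.95
tcp_pos: [0.6439, 0.3277, 0.0643]
eef_rot: [1.0, 0.018, 0.002, -0.001]
wrist_force: [0.0, -0.5, 0.3]
gripper_width: 0.051
finger_force: 0.0
```

Emit:
move_arm(commands="0 0 0 0 20;0 0 0 0 20;0 0 0 0 20;0 0 0 0 20")

```text
time: 51.28
tcp_pos: [0.6427, 0.3272, 0.0622]
eef_rot: [1.0, 0.018, -0.0, 0.0]
wrist_force: [-0.4, -0.1, -0.3]
gripper_width: 0.0201
finger_force: 0.0
```

Emit:
move_arm(commands="0 0 -3 0 20;0 0 -8 0 20;0 0 -12 0 20;0 0 -8 0 20;0 0 0 0 20")

```text
time: 51.7
tcp_pos: [0.6451, 0.3281, 0.0976]
eef_rot: [1.0, 0.018, 0.003, -0.001]
wrist_force: [0.7, 1.4, 1.7]
gripper_width: 0.0197
finger_force: 0.0
```

```bash
python3 - <<'E'
from h import *
go(.5868,.3709,.092,10)
E
```

```text
t 51.7 tcp [0.6451 0.3281 0.0976] ang 2.05 tilt 0.39 F [0.7 1.4 1.7] w 0.0197 ff 0.0
 yaw -7.95 deg -0.1387 shift turned-first [-50.  -52.3   5.6] shift-first [-56.8 -44.8   5.3]
```

Emit:
move_arm(commands="0 0 -10 0 85;0 0 -25 0 85;0 5 -35 -0.07 85;0 10 -35 -0.068 85;0 10 -35 0 85")

```text
time: 52.12
tcp_pos: [0.6449, 0.3024, 0.2346]
eef_rot: [0.996, 0.088, -0.001, 0.0]
wrist_force: [-0.1, -1.1, -0.7]
gripper_width: 0.0793
finger_force: 0.0
```

Emit:
move_arm(commands="0 8 -30 0 85;0 0 -15 0 85;0 0 0 0 85;0 0 0 0 85;0 0 0 0 85")

```text
time: 52.53
tcp_pos: [0.646, 0.2945, 0.2761]
eef_rot: [0.996, 0.087, -0.002, 0.0]
wrist_force: [0.8, 0.2, -0.9]
gripper_width: 0.0853
finger_force: 0.0
```

```bash
python3 - <<'E'
from h import *
print(robot.observe()['tcp_pos'])
w,cw=grab('wrist','w10.png');s,cs=grab('scene','s6.png');t,ct=grab('top','t5.png')
import pickle;pickle.dump((cw,cs,ct),open('cal.pkl','wb'))
a=w[60:420,130:530]; b=cv2.resize(s[330:480,340:540],(400,300)); d=cv2.resize(t[180:300,130:290],(400,300))
C=np.zeros((600,800,3),np.uint8);C[:360,:400]=a;C[:300,400:]=b;C[300:,400:]=d
w9=cv2.imread('pics/w9.png')[:,:,::-1];C[360:,:400]=cv2.resize(w9[60:420,40:640],(400,240))
cv2.imwrite('pics/j8.png',C[:,:,::-1])
E
```

```text
[0.64597795 0.29446051 0.27607889]
```

View pics/j8.png

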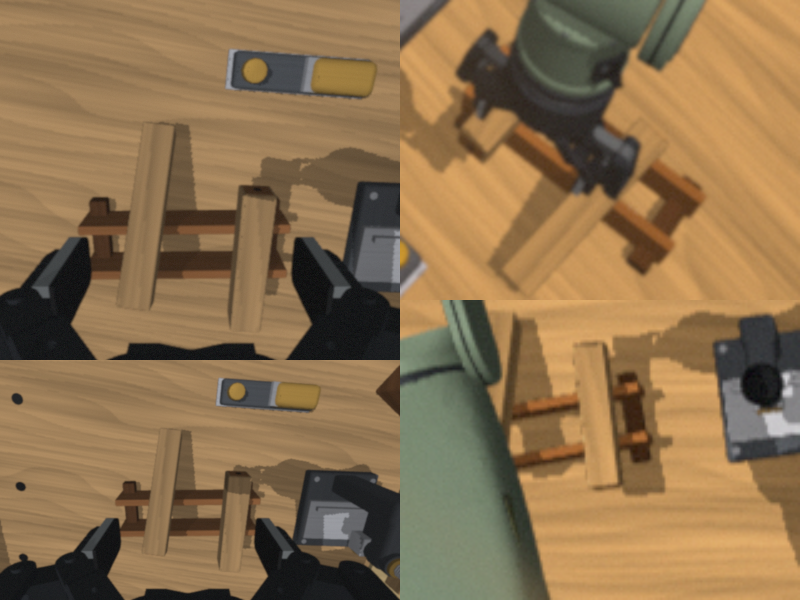

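The long blank has tipped over the far rail. Its far end, crop (160,123), is low with no end face showing, and its near end, (135,307), is raised. The middle blank lies square across both rails at (255,260). I'll solve the tilt from the rays.

```bash
python3 - <<'E'
from h import *
import pickle;c=pickle.load(open('cal.pkl','rb'))[0]
np.set_printoptions(precision=4,suppress=True)
R=Ro.from_euler('z',10,degrees=True).as_matrix()[:2,:2];ctr=np.array([.515,.277])
loc=lambda u,v,z:R.T@(ray(c,u,v,z)[:2]-ctr)
z=.034
for _ in range(8):
    f=(loc(276,183,z)+loc(305,184,z))/2
    xf=f[0]-.036*np.sqrt(1-(z/.036)**2); th=np.arctan2(.05,xf-.036); z=.036*np.cos(th)
w=np.linalg.norm(loc(276,183,z)-loc(305,184,z))
print('far top',f,'z',z,'theta',np.degrees(th),'w',w)
zn=z+.2*np.sin(th)
n=(loc(247,364,zn)+loc(282,370,zn))/2; print('near top',n,'z',zn,'pred x',f[0]-.2*np.cos(th),'w',np.linalg.norm(loc(247,364,zn)-loc(282,370,zn)))
d=f-n;L=np.hypot(np.linalg.norm(d),zn-z);print('len',L,'yaw world',10+np.degrees(np.arctan2(d[1],d[0])))
ctr3=(f+n)/2;print('mid top face rack',ctr3,(zn+z)/2)
for k in(.02,.03,.1): # points along top from far end
    q=f-d*k/L; print(k,'world',ctr+R@q,'topz',z+(zn-z)*k/L)
E
```

```text
far top [0.1517 0.0271] z 0.03217028748475132 theta 26.66839564374771 w 0.03225678850462989
near top [-0.0205  0.0506] z 0.1219355167969452 pred x -0.027015386615706377 w 0.0357665875764154
len 0.19557947836489567 yaw world 2.2267151287347415
mid top face rack [0.0656 0.0388] 0.07705290214084826
0.02 world [0.642  0.3293] topz 0.041349699359929507
0.03 world [0.6331 0.329 ] topz 0.045939405297518596
0.1 world [0.5709 0.3265] topz 0.07806734686064223
```

```bash
python3 - <<'E'
from h import *
go(.5647,.3263,.054,2.2)
E
```

```text
t 52.6833 tcp [0.6458 0.2945 0.275 ] ang 9.98 tilt 0.3 F [ 0.2 -0.6 -0.8] w 0.085 ff 0.0
 yaw 7.78 deg 0.1358 shift turned-first [-79.8 -34.9 221. ] shift-first [-73.2 -45.5 221.4]
```

Emit:
move_arm(commands="-15 -9 0 0 85;-20 -13 0 0 85;-20 -13 5 0 85;-13 -8 15 0.068 85;-5 -2.5 30 0.068 85")

```text
time: 53.1
tcp_pos: [0.5672, 0.3295, 0.2312]
eef_rot: [1.0, 0.018, 0.003, -0.002]
wrist_force: [-0.2, -0.0, 0.8]
gripper_width: 0.0851
finger_force: 0.0
```

Emit:
move_arm(commands="0 0 35 0 85;0 0 38 0 85;0 0 35 0 85;0 0 25 0 85;0 0 15 0 85")

```text
time: 53.52
tcp_pos: [0.5633, 0.3257, 0.0738]
eef_rot: [1.0, 0.019, -0.005, 0.002]
wrist_force: [0.4, -1.0, -0.7]
gripper_width: 0.0849
finger_force: 0.0
```

Emit:
move_arm(commands="0 0 10 0 85;0 0 7 0 85;0 0 4 0 85;0 0 0 0 85;0 0 0 0 85")

```text
time: 53.93
tcp_pos: [0.5682, 0.3275, 0.0603]
eef_rot: [1.0, 0.019, 0.001, -0.0]
wrist_force: [-0.4, -0.4, 0.3]
gripper_width: 0.0851
finger_force: 0.0
```

Emit:
move_arm(commands="0 0 0 0 20;0 0 0 0 20;0 0 0 0 20;0 0 0 0 20;0 0 0 0 20", newtons=50)

```text
time: 54.35
tcp_pos: [0.5682, 0.3275, 0.0602]
eef_rot: [1.0, 0.019, 0.001, -0.0]
wrist_force: [0.9, 0.8, 1.2]
gripper_width: 0.0353
finger_force: 52.4
```

Emit:
move_arm(commands="0 0 0 0 20;0 0 0 0 20;0 0 0 0 20")

```text
time: 54.6
tcp_pos: [0.5682, 0.3275, 0.0601]
eef_rot: [1.0, 0.019, 0.001, -0.0]
wrist_force: [1.1, 1.1, 3.4]
gripper_width: 0.0349
finger_force: 52.7
```

Emit:
move_arm(commands="0 0 -4 0 20;0 0 -12 0 20;0 0 -20 0 20;0 0 -25 0 20;0 0 -25 0 20", newtons=60)

```text
time: 55.02
tcp_pos: [0.5659, 0.3264, 0.1449]
eef_rot: [1.0, 0.019, -0.002, 0.001]
wrist_force: [0.6, 0.8, -1.7]
gripper_width: 0.0347
finger_force: 60.0
```

Emit:
move_arm(commands="0 0 -12 0 20;0 0 0 -0.068 20;0 0 0 -0.068 20;0 0 0 0 20;0 0 0 0 20")

```text
time: 55.43
tcp_pos: [0.5667, 0.3268, 0.1565]
eef_rot: [0.996, 0.086, -0.001, 0.0]
wrist_force: [-0.7, 0.1, -2.6]
gripper_width: 0.0349
finger_force: 60.0
```

```bash
python3 - <<'E'
from h import *
go(.502,.3509,.12,10)
w,c=grab('wrist','w11.png')
h=cv2.cvtColor(w,cv2.COLOR_RGB2HSV)
print(h[150:330:8,320,2],h[150:330:8,320,1])
E
```

```text
t 55.4333 tcp [0.5667 0.3268 0.1565] ang 9.86 tilt 0.11 F [-0.7  0.1 -2.6] w 0.0349 ff 60.039623379707336
 yaw -0.14 deg -0.0025 shift turned-first [-59.5 -35.   36.5] shift-first [-59.5 -34.8  36.6]
[149 150 150 149 148 149 148 146 148 147 149 148 146 145 148 147 146 146
 132  98  99  99  98] [110 107 110 110 109 108 110 110 110 109 108 110 107 113 112 111 110 110
 112 109 108 103 104]
```

Emit:
move_arm(commands="-8 -5 0 0 20;-15 -9 0 0 20;-18 -10 0 0 20;-12 -7 0 0 20;-6.5 -4 0 0 20")

```text
time: 55.9
tcp_pos: [0.5002, 0.3519, 0.1567]
eef_rot: [0.996, 0.087, -0.001, 0.0]
wrist_force: [0.4, -0.2, -3.1]
gripper_width: 0.0344
finger_force: 60.0
```

Emit:
move_arm(commands="0 0 15 0 20;0 0 20 0 20;0 0 15 0 20;0 0 8 0 20;0 0 0 0 20")

```text
time: 56.32
tcp_pos: [0.5009, 0.3504, 0.0966]
eef_rot: [0.996, 0.087, -0.002, 0.001]
wrist_force: [-1.2, -1.0, -2.1]
gripper_width: 0.0346
finger_force: 60.0
```

Emit:
move_arm(commands="0 0 5 0 20;0 0 3 0 20;0 0 0 0 20;0 0 0 0 20", newtons=22)

```text
time: 56.65
tcp_pos: [0.5033, 0.3515, 0.0919]
eef_rot: [0.996, 0.087, 0.001, -0.0]
wrist_force: [0.9, -0.4, -2.8]
gripper_width: 0.0346
finger_force: 60.0
```

Emit:
move_arm(commands="0 0 4 0 20;0 0 0 0 20;0 0 0 0 20")

```text
time: 56.9
tcp_pos: [0.504, 0.3518, 0.0882]
eef_rot: [0.996, 0.087, 0.001, -0.001]
wrist_force: [1.6, 0.7, -1.2]
gripper_width: 0.0345
finger_force: 60.2
```

Emit:
move_arm(commands="0 0 4 0 20.5;0 0 0 0 20.5;0 0 0 0 20.5", newtons=22)

```text
time: 57.15
tcp_pos: [0.5062, 0.3526, 0.0862]
eef_rot: [0.996, 0.087, 0.004, -0.001]
wrist_force: [2.6, 1.1, 5.9]
gripper_width: 0.0344
finger_force: 60.8
```

Emit:
move_arm(commands="0 0 4 0 20.5;0 0 0 0 20.5;0 0 0 0 20.5")

```text
time: 57.4
tcp_pos: [0.5076, 0.3533, 0.0836]
eef_rot: [0.996, 0.087, 0.006, -0.002]
wrist_force: [2.9, 1.3, 8.0]
gripper_width: 0.0347
finger_force: 61.5
```

Emit:
move_arm(commands="0 0 3 0 20.5;0 0 0 0 20.5;0 0 0 0 20.5")

```text
time: 57.65
tcp_pos: [0.5082, 0.3537, 0.0817]
eef_rot: [0.996, 0.087, 0.007, -0.002]
wrist_force: [3.0, 0.2, 12.4]
gripper_width: 0.0344
finger_force: 62.3
```

Emit:
move_arm(commands="0 0 0 0 34.2;0 0 0 0 34.2", newtons=22)

```text
time: 57.82
tcp_pos: [0.5082, 0.3537, 0.0817]
eef_rot: [0.996, 0.087, 0.006, -0.002]
wrist_force: [3.0, -0.2, 12.0]
gripper_width: 0.0347
finger_force: 62.3
```

Emit:
move_arm(commands="0 0 3 0 34.2;0 0 0 0 34.2;0 0 0 0 34.2")

```text
time: 58.07
tcp_pos: [0.5083, 0.3539, 0.0792]
eef_rot: [0.996, 0.087, 0.007, -0.003]
wrist_force: [0.6, 0.3, 14.5]
gripper_width: 0.0349
finger_force: 63.2
```

Emit:
move_arm(commands="0 0 3 0 34.2;0 0 0 0 34.2;0 0 0 0 34.2")

```text
time: 58.32
tcp_pos: [0.5084, 0.3541, 0.0769]
eef_rot: [0.996, 0.087, 0.007, -0.003]
wrist_force: [-0.3, -0.3, 16.9]
gripper_width: 0.0345
finger_force: 64.2
```

Emit:
move_arm(commands="0 0 3 0 34.2;0 0 0 0 34.2;0 0 0 0 34.2")

```text
time: 58.57
tcp_pos: [0.5082, 0.3543, 0.0744]
eef_rot: [0.996, 0.087, 0.007, -0.003]
wrist_force: [-2.2, -0.3, 19.3]
gripper_width: 0.0349
finger_force: 65.5
```

Emit:
move_arm(commands="0 0 3 0 34.2;0 0 0 0 34.2;0 0 0 0 34.2")

```text
time: 58.82
tcp_pos: [0.5075, 0.3545, 0.0719]
eef_rot: [0.996, 0.087, 0.006, -0.003]
wrist_force: [-4.8, -0.1, 22.8]
gripper_width: 0.0347
finger_force: 67.1
```

Emit:
move_arm(commands="0 0 3 0 34.2;0 0 0 0 34.2;0 0 0 0 34.2")

```text
time: 59.07
tcp_pos: [0.5071, 0.3546, 0.0694]
eef_rot: [0.996, 0.087, 0.005, -0.003]
wrist_force: [-6.7, -1.0, 26.6]
gripper_width: 0.0344
finger_force: 69.0
```

Emit:
move_arm(commands="0 0 2 0 34.2;0 0 0 0 34.2;0 0 0 0 34.2")

```text
time: 59.32
tcp_pos: [0.5062, 0.3546, 0.0678]
eef_rot: [0.996, 0.087, 0.004, -0.003]
wrist_force: [-10.0, -0.7, 30.4]
gripper_width: 0.0349
finger_force: 70.5
```

Emit:
move_arm(commands="0 0 -4 0 34.2;0 0 -4 0 34.2;0 0 -2 0 34.2;0 0 0 0 34.2")

```text
time: 59.65
tcp_pos: [0.5022, 0.351, 0.0691]
eef_rot: [0.996, 0.087, -0.001, 0.0]
wrist_force: [-2.0, -0.2, 5.1]
gripper_width: 0.0345
finger_force: 67.3
```

Emit:
move_arm(commands="0 0 -1 0 34.2;0 0 0 0 45;0 0 0 0 56;0 0 0 0 56;0 0 0 0 56")

```text
time: 60.07
tcp_pos: [0.5026, 0.3511, 0.0698]
eef_rot: [0.996, 0.087, -0.0, 0.0]
wrist_force: [-0.1, 1.3, 0.7]
gripper_width: 0.0562
finger_force: 0.0
```

Emit:
move_arm(commands="0 0 -10 0 56;0 0 -20 0 56;10 0 -35 0 56;20 0 -35 0 56;30 10 -35 0 85")

```text
time: 60.48
tcp_pos: [0.5589, 0.3539, 0.2041]
eef_rot: [0.996, 0.088, 0.0, -0.001]
wrist_force: [0.9, 1.2, 0.7]
gripper_width: 0.0667
finger_force: 0.0
```

Emit:
move_arm(commands="30 20 -35 0 85;25 20 -25 0 85;10 10 -10 0 85;0 0 0 0 85;0 0 0 0 85")

```text
time: 60.9
tcp_pos: [0.6277, 0.3164, 0.2665]
eef_rot: [0.996, 0.086, 0.001, -0.0]
wrist_force: [-1.8, 1.0, -0.4]
gripper_width: 0.0849
finger_force: 0.0
```

Emit:
move_arm(commands="0 0 0 0 85;0 0 0 0 85;0 0 0 0 85")

```text
time: 61.15
tcp_pos: [0.6251, 0.3175, 0.2634]
eef_rot: [0.996, 0.088, -0.002, 0.0]
wrist_force: [-0.3, -0.1, -0.7]
gripper_width: 0.0849
finger_force: 0.0
```

```bash
python3 - <<'E'
from h import *
w,c=grab('wrist','w12.png');print(robot.observe()['tcp_pos'])
railprof(c,w)
R=Ro.from_euler('z',10,degrees=True).as_matrix()[:2,:2]
h=cv2.cvtColor(w,cv2.COLOR_RGB2HSV)
# along the blank's axis (rack y .075 at top height): find its ends
for y in(.077,-.077):
    print(y,' '.join(str(h[tuple(proj(c,[*(np.array([.515,.277])+R@[x,y]),.086]).round().astype(int)[::-1])][2]) for x in np.arange(.07,.17,.004)))
E
```

```text
[0.62540815 0.31746185 0.2637055 ]
0.03 112 110 113 140 147 145 119 110 112 111 110 110 109 112 109 106 142 145 148 146 146 146 147 147 147 147 149 148 148 148 145 147 146 148 147 144 140 140 128 109 111 113 111 110 113 111 111 134 148 145 146 146 137 111 111 
-0.03 15 24 14 0 27 13 27 57 111 111 111 111 111 110 109 108 118 146 146 144 147 145 149 147 146 146 146 147 147 145 146 146 146 145 147 145 143 143 142 110 111 112 111 111 111 110 110 135 145 148 145 145 133 113 111 
0.077 138 138 141 139 140 140 141 125 65 67 162 165 163 157 156 172 163 158 169 174 163 159 151 146 158
-0.077 95 93 95 95 78 55 60 111 102 107 133 175 171 169 163 166 161 161 154 158 157 154 163 171 154
```

The rail profile shows the long blank square across both rails at rack y ≈ 73 mm. Its end face is visible and its end is at 98 mm, so it is flat and centred. The middle blank is at −76 mm. Next is the short blank.

Emit:
move_arm(commands="-5 15 -5 0 85;-9 27 0 0 85;-12 36 0 0 85;-12 36 0 0 85;-12 36 0 0 85", newtons=100)

```text
time: 61.62
tcp_pos: [0.6025, 0.1588, 0.2702]
eef_rot: [0.996, 0.087, -0.0, 0.0]
wrist_force: [0.9, -0.1, 0.4]
gripper_width: 0.0851
finger_force: 0.0
```

Emit:
move_arm(commands="-12 36 0 0 85;-12 36 0 0 85;-12 36 0 0 85;-12 36 0 0 85;-12 36 0 0 85")

```text
time: 62.03
tcp_pos: [0.5744, -0.0291, 0.2705]
eef_rot: [0.996, 0.087, 0.0, 0.0]
wrist_force: [1.7, -1.0, 0.0]
gripper_width: 0.0851
finger_force: 0.0
```

Emit:
move_arm(commands="-12 36 0 0 85;-12 36 10 0 85;-12 36 20 0 85;-12 25 20 0.082 85;-5 12 15 0.082 85")

```text
time: 62.45
tcp_pos: [0.5455, -0.1815, 0.2046]
eef_rot: [1.0, 0.001, -0.001, 0.001]
wrist_force: [-0.4, 0.5, -0.0]
gripper_width: 0.085
finger_force: 0.0
```

Emit:
move_arm(commands="0 0 0 0 85;0 0 0 0 85;0 0 0 0 85;0 0 0 0 85;0 0 0 0 85")

```text
time: 62.87
tcp_pos: [0.5488, -0.177, 0.2074]
eef_rot: [1.0, 0.006, 0.001, 0.001]
wrist_force: [0.8, 0.2, -0.1]
gripper_width: 0.0852
finger_force: 0.0
```

```bash
python3 - <<'E'
from h import *
im,c=grab('wrist','w13.png');print(proj(c,[.4881,-.1804,.045]))
for ct,u,l in blanks(c,im,.045,(180,150,460,420)):
    if abs(l-.14)<.02:
        g=ct+u*.057; print(g);go(g[0],g[1],.017,np.degrees(np.arctan2(u[1],u[0])))
E
```

```text
[322.68384909 281.42249937]
blank ctr 0.4314 -0.1662 size 212.1 249.1 ang -89.06
blank ctr 0.4881 -0.1799 size 137.6 35.2 ang 1.06
blank ctr 0.5862 -0.1076 size 46.8 31.1 ang 2.4
[ 0.54510331 -0.17889086]
t 62.9167 tcp [ 0.5487 -0.177   0.2072] ang 0.7 tilt 0.14 F [-0.3  0.6  0.1] w 0.0849 ff 0.0
 yaw -0.36 deg -0.0062 shift turned-first [ -3.6   1.8 190.2] shift-first [ -4.    1.6 190.2]
```

Emit:
move_arm(commands="-2 1 20 -0.006 85;-2 1 35 0 85;0 0 38 0 85;0 0 35 0 85;0 0 28 0 85")

```text
time: 63.33
tcp_pos: [0.5432, -0.1787, 0.0479]
eef_rot: [1.0, 0.009, -0.001, -0.0]
wrist_force: [-0.7, -1.1, -0.7]
gripper_width: 0.0846
finger_force: 0.0
```

Emit:
move_arm(commands="0 0 18 0 85;0 0 10 0 85;0 0 6 0 85;0 0 0 0 85;0 0 0 0 85")

```text
time: 63.75
tcp_pos: [0.545, -0.1802, 0.017]
eef_rot: [1.0, 0.008, 0.001, 0.001]
wrist_force: [0.3, 0.4, 0.3]
gripper_width: 0.0851
finger_force: 0.0
```

Emit:
move_arm(commands="0 0 0 0 20;0 0 0 0 20;0 0 0 0 20;0 0 0 0 20;0 0 0 0 20", newtons=100)

```text
time: 64.17
tcp_pos: [0.5449, -0.1805, 0.0171]
eef_rot: [1.0, 0.008, 0.001, 0.001]
wrist_force: [0.2, 1.2, 0.4]
gripper_width: 0.0345
finger_force: 99.4
```

Emit:
move_arm(commands="0 0 0 0 20;0 0 0 0 20;0 0 0 0 20;0 0 -4 0 20;0 0 -15 0 20")

```text
time: 64.58
tcp_pos: [0.5409, -0.1785, 0.0321]
eef_rot: [1.0, 0.008, -0.003, -0.002]
wrist_force: [0.6, 0.1, -1.5]
gripper_width: 0.0346
finger_force: 99.6
```

Emit:
move_arm(commands="0 0 -25 0 20;0 0 -30 -0.068 20;0 0 -30 -0.108 20;0 0 -30 -0.108 20;0 0 -30 -0.108 20")

```text
time: 65.0
tcp_pos: [0.5427, -0.1794, 0.1802]
eef_rot: [0.979, 0.205, -0.001, -0.001]
wrist_force: [0.6, -0.1, -2.5]
gripper_width: 0.0345
finger_force: 99.6
```

Emit:
move_arm(commands="0 0 -30 -0.108 20;0 0 -20 -0.108 20;0 0 -15 -0.108 20;0 0 0 -0.108 20;0 0 0 -0.108 20")

```text
time: 65.42
tcp_pos: [0.5439, -0.18, 0.2459]
eef_rot: [0.889, 0.459, 0.0, 0.001]
wrist_force: [0.5, 1.0, -1.1]
gripper_width: 0.0344
finger_force: 99.7
```

Emit:
move_arm(commands="0 0 0 -0.108 20;0 0 0 -0.108 20;0 0 0 -0.108 20;0 0 0 -0.108 20;0 0 0 -0.108 20")

```text
time: 65.83
tcp_pos: [0.5428, -0.1794, 0.2436]
eef_rot: [0.734, 0.679, -0.0, -0.001]
wrist_force: [0.1, -0.5, -1.0]
gripper_width: 0.0342
finger_force: 99.6
```

Emit:
move_arm(commands="0 0 0 -0.108 20;0 0 0 -0.108 20;0 0 0 0 20;0 0 0 0 20")

```text
time: 66.17
tcp_pos: [0.543, -0.1796, 0.2439]
eef_rot: [0.66, 0.752, -0.0, -0.001]
wrist_force: [0.4, -0.2, -1.4]
gripper_width: 0.0346
finger_force: 99.6
```

```bash
python3 - <<'E'
from h import *
go(.46,.08,.055,97.8)
E
```

```text
t 66.1667 tcp [ 0.543  -0.1796  0.2439] ang 97.46 tilt 0.12 F [ 0.4 -0.2 -1.4] w 0.0346 ff 99.6427059173584
 yaw -0.34 deg -0.0059 shift turned-first [268.4 -47.  188.9] shift-first [267.9 -48.3 189.3]
```

Emit:
move_arm(commands="15 -3 0 -0.006 20;30 -5 0 0 20;38 -7 0 0 20;38 -7 0 0 20;38 -7 0 0 20")

```text
time: 66.58
tcp_pos: [0.4916, -0.0244, 0.2444]
eef_rot: [0.657, 0.754, 0.0, -0.001]
wrist_force: [0.1, 0.5, -0.7]
gripper_width: 0.0345
finger_force: 99.6
```

Emit:
move_arm(commands="38 -7 0 0 20;35 -6 0 0 20;22 -4 0 0 20;14 -2 15 0 20;0 0 25 0 20")

```text
time: 67.0
tcp_pos: [0.4599, 0.0823, 0.2074]
eef_rot: [0.655, 0.755, 0.003, 0.002]
wrist_force: [-0.7, 0.2, -1.7]
gripper_width: 0.0346
finger_force: 99.6
```

Emit:
move_arm(commands="0 0 35 0 20;0 0 38 0 20;0 0 35 0 20;0 0 22 0 20;0 0 11 0 20")

```text
time: 67.42
tcp_pos: [0.4549, 0.0796, 0.06]
eef_rot: [0.657, 0.754, -0.002, -0.003]
wrist_force: [0.3, -0.8, -1.0]
gripper_width: 0.0346
finger_force: 99.7
```

Emit:
move_arm(commands="0 0 7 0 20;0 0 0 0 20;0 0 0 0 20;0 0 0 0 20;0 0 0 0 20")

```text
time: 67.83
tcp_pos: [0.4605, 0.079, 0.0582]
eef_rot: [0.656, 0.754, 0.001, 0.001]
wrist_force: [0.5, -0.1, -1.5]
gripper_width: 0.0346
finger_force: 99.7
```

```bash
python3 - <<'E'
from h import *
go(.530,.0895,.054,97.8)
E
```

```text
t 67.8333 tcp [0.4605 0.079  0.0582] ang 97.95 tilt 0.18 F [ 0.5 -0.1 -1.5] w 0.0346 ff 99.70966100692749
 yaw 0.15 deg 0.0027 shift turned-first [ 1.  70.3  4.2] shift-first [ 0.8 70.3  4.4]
```

Emit:
move_arm(commands="1 10 2 0.002 20;0 15 1 0 20;0 15 0 0 20;0 14 0 0 20;0 10 0 0 20")

```text
time: 68.25
tcp_pos: [0.5251, 0.0889, 0.0546]
eef_rot: [0.657, 0.754, 0.001, 0.001]
wrist_force: [0.1, 0.0, -0.8]
gripper_width: 0.0345
finger_force: 99.7
```

Emit:
move_arm(commands="0 6 0 0 20;0 0 2 0 20;0 0 5 0 20;0 0 5 0 20;0 0 3 0 20")

```text
time: 68.67
tcp_pos: [0.5267, 0.0896, 0.0376]
eef_rot: [0.657, 0.754, -0.001, -0.001]
wrist_force: [-5.2, 4.7, 18.7]
gripper_width: 0.0343
finger_force: 102.4
```

Emit:
move_arm(commands="0 0 1 0 20;0 0 0 0 20;0 0 0 0 20")

```text
time: 68.92
tcp_pos: [0.5273, 0.0895, 0.0379]
eef_rot: [0.657, 0.754, -0.001, -0.001]
wrist_force: [-3.3, 0.1, 3.7]
gripper_width: 0.0347
finger_force: 100.5
```

Emit:
move_arm(commands="0 3 0 0 20;0 3 0 0 20;0 0 0 0 20;0 0 0 0 20")

```text
time: 69.25
tcp_pos: [0.5348, 0.0903, 0.0379]
eef_rot: [0.657, 0.754, 0.0, 0.0]
wrist_force: [-0.3, 0.1, 2.3]
gripper_width: 0.0345
finger_force: 100.2
```

Emit:
move_arm(commands="0 2 0 0 20;0 0 0 0 20;0 0 0 0 20")

```text
time: 69.5
tcp_pos: [0.5362, 0.0905, 0.0378]
eef_rot: [0.657, 0.754, -0.0, -0.0]
wrist_force: [-1.7, 0.5, 3.9]
gripper_width: 0.0345
finger_force: 100.5
```

Emit:
move_arm(commands="0 1.5 0 0 20;0 0 0 0 20;0 0 0 0 20")

```text
time: 69.75
tcp_pos: [0.5368, 0.0906, 0.0378]
eef_rot: [0.657, 0.754, -0.001, -0.001]
wrist_force: [-4.9, -0.7, 6.9]
gripper_width: 0.0341
finger_force: 100.9
```

Emit:
move_arm(commands="0 1.5 0 0 20;0 0 0 0 20;0 0 0 0 20")

```text
time: 70.0
tcp_pos: [0.5368, 0.0907, 0.0378]
eef_rot: [0.657, 0.754, -0.002, -0.002]
wrist_force: [-7.9, -0.6, 10.7]
gripper_width: 0.0348
finger_force: 101.4
```

Emit:
move_arm(commands="0 1 0 0 20;0 0 0 0 20;0 0 0 0 20")

```text
time: 70.25
tcp_pos: [0.5369, 0.0907, 0.0378]
eef_rot: [0.657, 0.754, -0.003, -0.003]
wrist_force: [-9.6, -2.0, 13.3]
gripper_width: 0.0344
finger_force: 101.7
```

Emit:
move_arm(commands="0 -3.5 -1 0 20;0 0 0 0 20;0 0 0 0 70;0 0 0 0 70;0 0 0 0 70")

```text
time: 70.67
tcp_pos: [0.5372, 0.0907, 0.0387]
eef_rot: [0.657, 0.754, 0.0, 0.0]
wrist_force: [0.1, -0.7, 0.5]
gripper_width: 0.0693
finger_force: 0.0
```

Emit:
move_arm(commands="0 0 -5 0 70;0 0 -15 0 70;0 0 -30 0 70;0 0 -35 0 70;0 0 -35 0 70")

```text
time: 71.08
tcp_pos: [0.5362, 0.0906, 0.1596]
eef_rot: [0.657, 0.754, -0.001, -0.001]
wrist_force: [1.2, 0.1, -0.7]
gripper_width: 0.0703
finger_force: 0.0
```

Emit:
move_arm(commands="0 0 -35 0 0;0 0 -30 0 0;0 0 -15 0 0;0 0 0 0 0;0 0 0 0 0")

```text
time: 71.5
tcp_pos: [0.5375, 0.0907, 0.24]
eef_rot: [0.657, 0.754, 0.001, 0.001]
wrist_force: [0.1, -0.2, -0.4]
gripper_width: 0.0094
finger_force: 0.0
```

Emit:
move_arm(commands="-20 0 0 0 0;-30 0 0 0 0;-23 0 0 0 0;-15 0 0 0 0;0 0 0 0 0")

```text
time: 71.92
tcp_pos: [0.5477, 0.0008, 0.236]
eef_rot: [0.658, 0.753, -0.002, -0.002]
wrist_force: [0.2, 0.6, -1.5]
gripper_width: -0.0
finger_force: 0.0
```

Emit:
move_arm(commands="0 0 0 0 0;0 0 0 0 0;0 0 0 0 0")

```text
time: 72.17
tcp_pos: [0.5481, 0.0045, 0.2377]
eef_rot: [0.657, 0.754, -0.0, -0.001]
wrist_force: [-0.6, -0.5, 0.4]
gripper_width: 0.0001
finger_force: 0.0
```

```bash
python3 - <<'E'
from h import *
go(.5465,.0035,.206,97.8)
im2,c=grab('scene','s7.png')
for f in('s5','s4'):
    a=cv2.imread(f'pics/{f}.png').astype(int);d=np.abs(a-im2[:,:,::-1]).sum(2)>60
    print(d[320:350,335:370].sum())
E
```

```text
t 72.1667 tcp [0.5481 0.0045 0.2377] ang 97.91 tilt 0.12 F [-0.6 -0.5  0.4] w 0.0001 ff 0.0
 yaw 0.11 deg 0.0019 shift turned-first [-0.7 -1.8 31.7] shift-first [-0.8 -1.7 31.8]
0
0
```

The short blank is seated identically (0 px difference). Stroke, rise, and back to the blank.

Emit:
move_arm(commands="-1 -2 10 0 0;0 0 12 0 0;0 0 7 0 0;0 0 3 0 0;0 0 5 0 0")

```text
time: 72.63
tcp_pos: [0.546, 0.0026, 0.2015]
eef_rot: [0.657, 0.754, -0.001, -0.001]
wrist_force: [-3.6, 0.7, 7.2]
gripper_width: -0.0001
finger_force: 3.2
```

Emit:
move_arm(commands="0 0 5 0 0;0 0 5 0 0;0 0 5 0 0;0 0 3 0 0;0 0 2 0 0")

```text
time: 73.05
tcp_pos: [0.5462, 0.0026, 0.184]
eef_rot: [0.657, 0.754, -0.0, -0.001]
wrist_force: [-10.9, 2.4, 23.2]
gripper_width: -0.0002
finger_force: 11.7
```

Emit:
move_arm(commands="0 0 2 0 0;0 0 2 0 0;0 0 0 0 0;0 0 0 0 0")

```text
time: 73.38
tcp_pos: [0.5463, 0.0026, 0.1839]
eef_rot: [0.657, 0.754, -0.0, -0.0]
wrist_force: [-15.8, 2.5, 30.3]
gripper_width: 0.0001
finger_force: 15.2
```

Emit:
move_arm(commands="0 0 -6 0 0;0 0 -15 0 0;0 0 -25 0 0;0 0 -18 0 0;0 0 0 0 0")

```text
time: 73.8
tcp_pos: [0.5498, 0.0018, 0.2465]
eef_rot: [0.657, 0.754, 0.002, 0.004]
wrist_force: [0.8, -0.1, 1.0]
gripper_width: -0.0
finger_force: 0.0
```

Emit:
move_arm(commands="20 0 0 0 70;30 0 0 0 70;27 0 0 0 70;11 0 0 0 70;0 0 0 0 70")

```text
time: 74.22
tcp_pos: [0.534, 0.0914, 0.2405]
eef_rot: [0.656, 0.755, -0.0, -0.001]
wrist_force: [0.1, -0.4, 0.2]
gripper_width: 0.0606
finger_force: 0.0
```

Emit:
move_arm(commands="0 0 0 0 70;0 0 0 0 70;0 0 0 0 70")

```text
time: 74.47
tcp_pos: [0.5351, 0.0881, 0.2414]
eef_rot: [0.658, 0.753, -0.0, 0.0]
wrist_force: [-0.3, 0.3, 0.2]
gripper_width: 0.0701
finger_force: 0.0
```

```bash
python3 - <<'E'
from h import *
go(.537,.0907,.0385,97.8)
E
```

```text
t 74.4667 tcp [0.5351 0.0881 0.2414] ang 97.77 tilt 0.04 F [-0.3  0.3  0.2] w 0.0701 ff 0.0
 yaw -0.03 deg -0.0005 shift turned-first [  2.3   2.2 202.9] shift-first [  2.4   2.3 202.9]
```

Emit:
move_arm(commands="1 1 20 0 70;1 1 35 0 70;0 0 38 0 70;0 0 38 0 70;0 0 35 0 70")

```text
time: 74.88
tcp_pos: [0.5366, 0.0904, 0.074]
eef_rot: [0.658, 0.753, -0.0, 0.0]
wrist_force: [-0.5, -0.3, 0.2]
gripper_width: 0.0697
finger_force: 0.0
```

Emit:
move_arm(commands="0 0 20 0 70;0 0 12 0 70;0 0 5 0 70;0 0 0 0 70;0 0 0 0 20")

```text
time: 75.3
tcp_pos: [0.5382, 0.0912, 0.0401]
eef_rot: [0.657, 0.754, 0.001, 0.001]
wrist_force: [0.0, 0.5, -0.1]
gripper_width: 0.0594
finger_force: 0.0
```

Emit:
move_arm(commands="0 0 0 0 20;0 0 0 0 20;0 0 0 0 20;0 0 0 0 20;0 0 0 0 20")

```text
time: 75.72
tcp_pos: [0.5379, 0.0916, 0.041]
eef_rot: [0.657, 0.754, 0.001, 0.001]
wrist_force: [-2.2, -0.7, 5.6]
gripper_width: 0.0345
finger_force: 98.4
```

Emit:
move_arm(commands="0 -1 -3 0 20;0 -2 -5 0 20;0 0 -4 0 20;0 -3 0 0 20;0 -10 0 0 20")

```text
time: 76.13
tcp_pos: [0.5225, 0.0895, 0.0518]
eef_rot: [0.657, 0.754, 0.001, 0.001]
wrist_force: [-0.1, -0.9, -1.3]
gripper_width: 0.0341
finger_force: 99.2
```

Emit:
move_arm(commands="0 -18 0 0 20;0 -22 0 0 20;0 -16 -5 0 20;0 -6 -15 0 20;0 0 -25 0 20")

```text
time: 76.55
tcp_pos: [0.4538, 0.0809, 0.093]
eef_rot: [0.657, 0.754, -0.003, -0.004]
wrist_force: [0.1, 0.3, -2.0]
gripper_width: 0.0343
finger_force: 99.3
```

Emit:
move_arm(commands="0 0 -30 0 20;0 0 -30 0 20;0 0 -30 0 20;0 0 -30 0 20;0 0 -25 0 20")

```text
time: 76.97
tcp_pos: [0.4594, 0.081, 0.2431]
eef_rot: [0.657, 0.754, 0.001, 0.001]
wrist_force: [0.2, 1.1, -1.0]
gripper_width: 0.0344
finger_force: 99.3
```

Emit:
move_arm(commands="0 0 -10 0 20;0 0 0 0 20;0 0 0 0 20;0 0 0 0 20")

```text
time: 77.3
tcp_pos: [0.4578, 0.081, 0.2484]
eef_rot: [0.657, 0.754, -0.001, -0.002]
wrist_force: [0.1, 0.2, -1.4]
gripper_width: 0.0344
finger_force: 99.3
```

```bash
python3 - <<'E'
from h import *
go(.574,.2875,.25,97.8)
E
```

```text
t 77.3 tcp [0.4578 0.081  0.2484] ang 97.85 tilt 0.24 F [ 0.1  0.2 -1.4] w 0.0344 ff 99.32210303843021
 yaw 0.05 deg 0.0008 shift turned-first [188.9 143.1  -1.6] shift-first [188.8 143.3  -2.1]
```

Emit:
move_arm(commands="10 8 0 0 20;20 15 0 0 20;30 23 0 0 20;30 23 0 0 20;30 23 0 0 20")

```text
time: 77.72
tcp_pos: [0.534, 0.2143, 0.2484]
eef_rot: [0.657, 0.754, -0.001, -0.001]
wrist_force: [0.8, -0.3, -1.2]
gripper_width: 0.0348
finger_force: 99.3
```

Emit:
move_arm(commands="30 23 0 0 20;25 18 0 0 20;14 10 0 0 20;0 0 0 0.05 20;0 0 0 0.11 20")

```text
time: 78.13
tcp_pos: [0.5746, 0.2898, 0.2472]
eef_rot: [0.716, 0.699, -0.002, -0.001]
wrist_force: [0.5, -0.0, -1.5]
gripper_width: 0.0342
finger_force: 99.2
```

Emit:
move_arm(commands="0 0 0 0.11 20;0 0 0 0.11 20;0 0 0 0.11 20;0 0 0 0.11 20;0 0 0 0.11 20")

```text
time: 78.55
tcp_pos: [0.5744, 0.2884, 0.2478]
eef_rot: [0.879, 0.476, -0.002, -0.001]
wrist_force: [-0.6, -0.6, -1.2]
gripper_width: 0.0344
finger_force: 99.3
```

Emit:
move_arm(commands="0 0 0 0.11 20;0 0 0 0.11 20;0 0 0 0.11 20;0 0 0 0.11 20;0 0 0 0.11 20")

```text
time: 78.97
tcp_pos: [0.5744, 0.2884, 0.2478]
eef_rot: [0.976, 0.22, -0.002, 0.0]
wrist_force: [0.3, -1.2, -1.4]
gripper_width: 0.0341
finger_force: 99.3
```

Emit:
move_arm(commands="0 0 0 0.11 20;0 0 0 0.11 20;0 0 0 0.054 20;0 0 0 0 20;0 0 0 0 20")

```text
time: 79.38
tcp_pos: [0.5746, 0.2881, 0.2485]
eef_rot: [0.996, 0.088, -0.002, 0.0]
wrist_force: [-0.1, 1.1, -0.0]
gripper_width: 0.034
finger_force: 99.3
```

```bash
python3 - <<'E'
from h import *
go(.574,.2875,.061,10)
w,c=grab('wrist','w14.png');railprof(c,w)
E
```

```text
t 79.3833 tcp [0.5746 0.2881 0.2485] ang 10.07 tilt 0.18 F [-0.1  1.1 -0. ] w 0.034 ff 99.31440484710038
 yaw 0.07 deg 0.0012 shift turned-first [ -0.7   0.5 187.5] shift-first [-1.000e-01  4.000e-01  1.875e+02]
0.03 109 109 105 141 145 143 135 109 109 106 109 108 107 106 105 107 145 149 145 146 148 146 149 148 146 146 147 146 146 145 144 146 147 147 145 144 139 142 133 103 111 110 113 112 110 113 111 112 145 145 147 145 132 112 112 
-0.03 112 109 110 143 140 142 143 121 108 108 109 107 109 106 107 13 16 15 88 119 137 135 133 133 140 137 131 139 135 138 137 133 137 144 135 104 82 17 16 7 111 111 111 110 110 110 111 113 146 147 144 145 129 112 111
```

Emit:
move_arm(commands="0 0 15 0 20;0 0 30 0 20;0 0 38 0 20;0 0 38 0 20;0 0 28 0 20")

```text
time: 79.85
tcp_pos: [0.5733, 0.2873, 0.0978]
eef_rot: [0.996, 0.087, -0.002, 0.0]
wrist_force: [0.5, -0.2, -1.5]
gripper_width: 0.0342
finger_force: 99.5
```

Emit:
move_arm(commands="0 0 16 0 20;0 0 9 0 20;0 0 4 0 20;0 0 0 0 20;0 0 0 0 20")

```text
time: 80.27
tcp_pos: [0.5764, 0.2882, 0.0742]
eef_rot: [0.996, 0.087, 0.001, -0.0]
wrist_force: [0.0, 0.3, -0.5]
gripper_width: 0.0346
finger_force: 99.5
```

Emit:
move_arm(commands="0 0 3 0 20;0 0 0 0 20;0 0 3 0 20;0 0 0 0 20;0 0 0 0 20")

```text
time: 80.68
tcp_pos: [0.5751, 0.2877, 0.0669]
eef_rot: [0.996, 0.087, 0.0, -0.0]
wrist_force: [0.2, -0.6, -1.0]
gripper_width: 0.0344
finger_force: 99.5
```

Emit:
move_arm(commands="0 0 1 0 20;0 0 0 0 20;0 0 0 0 20")

```text
time: 80.93
tcp_pos: [0.5751, 0.2877, 0.0657]
eef_rot: [0.996, 0.087, -0.0, 0.0]
wrist_force: [-0.3, -0.1, -2.3]
gripper_width: 0.0344
finger_force: 99.5
```

Emit:
move_arm(commands="0 0 1 0 20;0 0 0 0 20;0 0 0 0 20")

```text
time: 81.18
tcp_pos: [0.5751, 0.2877, 0.0646]
eef_rot: [0.996, 0.087, -0.0, 0.0]
wrist_force: [0.2, -0.7, -1.5]
gripper_width: 0.0339
finger_force: 99.5
```

Emit:
move_arm(commands="0 0 1.5 0 20;0 0 0 0 20;0 0 1 0 20;0 0 0 0 20;0 0 0 0 20")

```text
time: 81.6
tcp_pos: [0.5751, 0.2877, 0.0621]
eef_rot: [0.996, 0.087, -0.0, 0.0]
wrist_force: [0.6, -0.4, -2.4]
gripper_width: 0.0341
finger_force: 99.5
```

Emit:
move_arm(commands="0 0 1 0 20;0 0 0 0 20;0 0 0 0 20")

```text
time: 81.85
tcp_pos: [0.5754, 0.2878, 0.0615]
eef_rot: [0.996, 0.087, 0.0, -0.0]
wrist_force: [0.5, 0.5, -0.6]
gripper_width: 0.0344
finger_force: 99.8
```

Emit:
move_arm(commands="0 0 0.8 0 20;0 0 0 0 20;0 0 0 0 20")

```text
time: 82.1
tcp_pos: [0.5755, 0.2878, 0.0612]
eef_rot: [0.996, 0.087, 0.0, -0.0]
wrist_force: [-0.6, -1.0, 3.1]
gripper_width: 0.0343
finger_force: 100.2
```

Contact. I'll release with a narrow opening, rise and check.

Emit:
move_arm(commands="0 0 0 0 54;0 0 0 0 54;0 0 0 0 54;0 0 0 0 54;0 0 -3 0 54")

```text
time: 82.52
tcp_pos: [0.5745, 0.2875, 0.0625]
eef_rot: [0.996, 0.087, -0.001, 0.0]
wrist_force: [-1.1, 0.3, 0.7]
gripper_width: 0.0543
finger_force: 0.0
```

Emit:
move_arm(commands="0 0 -10 0 54;0 0 -25 0 54;0 0 -35 0 54;10 0 -35 0 54;15 0 -35 0 85")

```text
time: 82.93
tcp_pos: [0.5988, 0.2921, 0.2056]
eef_rot: [0.996, 0.087, -0.001, 0.0]
wrist_force: [1.2, 0.4, -0.2]
gripper_width: 0.0648
finger_force: 0.0
```

Emit:
move_arm(commands="15 0 -35 0 85;10 0 -20 0 85;0 0 0 0 85;0 0 0 0 85;0 0 0 0 85")

```text
time: 83.35
tcp_pos: [0.6236, 0.2961, 0.2577]
eef_rot: [0.996, 0.087, -0.001, 0.0]
wrist_force: [0.6, 0.7, -0.6]
gripper_width: 0.0849
finger_force: 0.0
```

Emit:
move_arm(commands="0 0 0 0 85;0 0 0 0 85;0 0 0 0 85")

```text
time: 83.6
tcp_pos: [0.6233, 0.2961, 0.2566]
eef_rot: [0.996, 0.087, -0.002, 0.0]
wrist_force: [-0.6, 0.3, 0.7]
gripper_width: 0.0854
finger_force: 0.0
```

```bash
python3 - <<'E'
from h import *
w,c=grab('wrist','w15.png');print(robot.observe()['tcp_pos'],robot.observe()['wrist_force']);railprof(c,w)
R=Ro.from_euler('z',10,degrees=True).as_matrix()[:2,:2];h=cv2.cvtColor(w,cv2.COLOR_RGB2HSV)
for y in(.075,0.,-.077):
    print(y,' '.join(str(h[tuple(proj(c,[*(np.array([.515,.277])+R@[x,y]),.086]).round().astype(int)[::-1])][2]) for x in np.arange(.05,.14,.004)))
E
```

```text
[0.62360503 0.29618788 0.25700276] [-1.27955168  0.69191953  1.45879792]
0.03 112 112 111 141 145 145 136 111 110 111 112 111 110 111 110 106 147 148 146 145 144 141 141 120 112 110 110 110 113 112 111 122 146 147 144 143 144 141 135 104 110 110 112 111 111 112 110 113 146 146 146 147 132 111 109 
-0.03 24 13 27 0 143 147 142 117 112 111 113 110 110 112 111 108 121 146 143 146 147 144 141 144 110 112 110 110 111 111 110 111 144 148 145 142 138 144 135 106 109 112 111 109 110 112 110 113 144 148 107 12 36 0 38 
0.075 135 138 139 137 140 139 139 141 141 143 141 142 134 71 63 165 163 164 159 165 174 163 157
0.0 158 157 157 157 159 154 118 59 39 151 164 160 154 162 172 164 161 161 170 167 168 164 171
-0.077 151 153 143 127 96 97 94 93 96 81 54 54 108 103 138 170 176 173 168 163 167 161 163
```

All three blanks lie flat and square across both rails, with clear gaps and the gripper clear. Handing in.

```bash
python3 -c "
from station import robot
print(robot.job_done())"
```

```text
the job is handed in; nothing more can be done
None
```

I numbered the long, middle and short blanks in that order and left all three flat and square across both drying-rack rails with gaps between them; the long one was knocked off square and tipped after I racked it, so I re-laid it, and the job is handed in at about 84 s of the 210 s.

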